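# Set up the desk for a prize draw

### The job

Set up the prize draw: drop every loose wooden token into the white bowl with the others, then stir the bowl with the mixing stick, its foot down at the bottom among the tokens, in two full wide clockwise rounds (seen from above), and stand the stick upright on the coaster again. Also slide every prize card, flat on the desk and never lifted, up against the low wooden rail: side by side without overlapping, a short end of each square against the rail's front. Keep all tokens in the bowl and leave the other things on the desk alone.

Things in the scene. Friction and masses are not known exactly. Their poses are not given: they have to be found in the camera images.
- rail_face (a point): low wooden stop rail fixed to the desk, 260 mm long, 14 mm thick, 12 mm high. The point is at desk level in the middle of its front face (the long face towards the robot); x points into the rail, square to the face and away from the robot; y runs along the face to the left; cards lie at negative x
- card_1_mid (a point): prize card: loose stiff white card with a thin brown border and a brown dot in the middle, 90 mm long (its x axis) x 63 mm wide (its y axis) x 3 mm thick, 30 g, slick underneath, lying flat on the desk. The point is its centre, 1.5 mm above its underside; z up. Too thin to pick up; it follows a fingertip pressed on its top with some 5 to 20 N; two fingertips set 50 to 70 mm apart along its length also turn it. Two or three of the three cards are there
- card_2_mid (a point): prize card: loose stiff white card with a thin brown border and a brown dot in the middle, 90 mm long (its x axis) x 63 mm wide (its y axis) x 3 mm thick, 30 g, slick underneath, lying flat on the desk. The point is its centre, 1.5 mm above its underside; z up. Too thin to pick up; it follows a fingertip pressed on its top with some 5 to 20 N; two fingertips set 50 to 70 mm apart along its length also turn it. Two or three of the three cards are there
- card_3_mid (a point): prize card: loose stiff white card with a thin brown border and a brown dot in the middle, 90 mm long (its x axis) x 63 mm wide (its y axis) x 3 mm thick, 30 g, slick underneath, lying flat on the desk. The point is its centre, 1.5 mm above its underside; z up. Too thin to pick up; it follows a fingertip pressed on its top with some 5 to 20 N; two fingertips set 50 to 70 mm apart along its length also turn it. Two or three of the three cards are there
- bowl_floor (a point): white ceramic bowl fixed to the desk, smooth and glazed, 162 mm across the rim, 144 mm across the foot, 45 mm high, walls 4 mm, flat inner floor 5 mm above the desk and some 68 mm in radius. The point is the centre of the inner floor; axes are the world's (x away from the robot, y left)
- token_1_mid (a point): loose wooden draw token, a chunky barrel 26 mm in diameter and 18 mm high, standing on the desk. The point is its centre, 9 mm up. One or two of these two are there
- token_2_mid (a point): loose wooden draw token, a chunky barrel 26 mm in diameter and 18 mm high, standing on the desk. The point is its centre, 9 mm up. One or two of these two are there
- token_3_mid (a point): wooden draw token like the loose ones (26 mm in diameter, 18 mm high), already in the bowl. The point is its centre
- token_4_mid (a point): wooden draw token like the loose ones (26 mm in diameter, 18 mm high), already in the bowl. The point is its centre
- token_5_mid (a point): wooden draw token like the loose ones (26 mm in diameter, 18 mm high), already in the bowl. The point is its centre
- token_6_mid (a point): wooden draw token like the loose ones (26 mm in diameter, 18 mm high), already in the bowl. The point is its centre
- coaster_top (a point): round brown leather coaster fixed to the desk, 94 mm in diameter, 4 mm thick. The point is the centre of its top
- stick_foot (a point): dark wooden mixing stick, 124 mm tall, 110 g, standing upright on the coaster on its own round foot (28 mm in diameter, 12 mm high, its widest part), smooth and waxed like the tokens; it stirs well with its foot about 40 mm from the middle of the bowl and a few mm above the floor. The point is the centre of the foot's underside; z points up the stick
- stick_grip (a point): the place to hold the mixing stick: on its axis, 100 mm above the foot's underside, where it is a round rod 14 mm in diameter (the rod ends 24 mm higher)
- index_cards: bystander: banded pack of index cards, 78x127x22 mm; leave it alone. Origin under its centre
- sticky_notes: bystander: block of sticky notes, 76x76x20 mm; leave it alone. Origin under its centre

How it is judged:
By the outcome, as a careful person would: the job done as asked, in the order asked, and still so for the second after the job is handed in, with the robot touching nothing.
Of card_1, card_2, card_3 only 2 to 3 are there at a start; the rules pass over those that are not, and their reading is None.
Of token_1, token_2 only 1 to 2 are there at a start; the rules pass over those that are not, and their reading is None.
At some moment in a run one of card_1, card_2, card_3, token_1, token_2 may be knocked a few centimetres aside while the robot is not near it.
It also fails if it takes over 210 s, if anything falls off the work surface, if the arm or the gripper's body presses on something with over 40 N, if the wrist force passes 120 N, or if a joint passes its speed limit or range.

### The arm

A 6-joint arm with a two-finger parallel gripper is mounted at the origin on a cart in front of the work surface, level with it; the furniture and walls round the work are solid. World frame = base frame: x ahead of the robot, y to its left, z up, the work surface at z = 0. Lengths are in m, angles in rad, forces in N, time in s.
With the tool pointing down it reaches from about 0.35 to 0.975 m from the base axis. Payload 4.9 kg.
Tool frame: the origin (TCP) lies midway between the tips of the shut fingers; the grasp point (between the pads) lies 19 mm behind it; y points along the fingers, z is the direction in which the jaws open and shut, and the axes are right-handed (so a half turn about y gives the same grasp; the last joint's range is limited). The gripper opens to 85 mm and grips with 20 to 120 N. Pads are 22 mm wide; open, the fingers measure 114 mm over their backs; the gripper's body (76 mm by 85 mm) begins 54 mm behind the grasp point. The pads swing forward as they close: fully open they stand 13 mm farther back than shut.
Start: joints at [1.12, 0.053, 1.613, -0, 1.476, -0.119], TCP at [0.204, 0.591, 0.231] pointing down, gripper open.
Joint ranges: [-3.01, 3.01], [-1.01, 2.22], [0.06, 2.58], [-1.02, 4.17], [0.09, 2.62], [-3.14, 3.14]. Speed limits (rad/s): [2.57, 2.57, 3.14, 3.14, 3.14, 3.14].

### API

Orientations are given as a unit quaternion [w, x, y, z].
In Python, from plant import * gives the robot as it stands.
- The arm moves only by the shell command python3 -m crank 'ROWS'. ROWS is JSON, a list that holds one entry, the list of rows, each a list of 5 numbers: the gripper command: -1 is shut, 1 is fully open, values between are in proportion, then the shift along the tool's x, y, z in cm, then the turn about the tool's y in degrees. In form: [[[jaw, dx, dy, dz, twist], ...]]. A call has 1 to 8 rows; each row shifts and turns the commanded pose from where the row before left it, along the tool's axes as they then stand; what a row does not reach is not made up. A row lasts 1/8 s, in which the tool goes at most 62.5 mm and 10.7 degrees, less where a joint would pass 70% of its speed; a pose out of reach is approached as far as the arm can. A call with a gripper value outside its range is refused whole. The fingers move at their own pace and stop on an object; the grip force is fixed at half the most. Time passes only in rows, so rows that do not move let the fingers close. It gives the time, the measured TCP pose, the force and the opening at its end, in the units of the state.
- state(): the state, without advancing time (a new reading comes with each control period).
- grab_frame(name): name is "side" or "top" or "wrist"; returns a dict with "frame" (480x640x3 uint8, red, green, blue), "fx", "fy", "cx", "cy" (pixels), "pose" (4x4, takes a point from camera to world coordinates). Camera axes: x right, y up, looking along -z (the intrinsics and any distortion apply to the point x, -y, -z); pixel columns grow to the right and rows downward; lengths in m; the calibration is good to about 2 mm. A picture is of the moment at which its call begins. There is no depth.
- job_done(): hands the job in, once; it reports no verdict.
The state is a dict: "time": time; "joint_pos": joint angles; "joint_vel": joint speeds; "joint_efforts": joint torques, N m; "tool_pos": TCP position; "tool_rot": TCP orientation; "contact_force": force on the tool from outside, world axes, zero at the start; "ft_torque": the same for the moment, N m; "gripper_width": opening from 0.0 (shut) to 1.0 (fully open).
Only numpy, scipy, OpenCV 4.12 (cv2) and the standard library are available. Lean on these libraries where they do the work, as an engineer would, in place of code of your own. Each camera call takes 0.05 s, during which the arm holds its last target.

## Working session

There is one attempt and no reset: what is moved stays moved. The work goes in short steps, Python scripts to look and compute and a shell command to move; the robot and the scene stay as the last step left them, time stands still between calls to the robot, and variables do not carry over. Pictures are saved under pics/ and viewed, and the job is handed in when it is done.

```bash
ls; mkdir -p pics; cat > h.py <<'E'
from plant import *
import numpy as np, cv2
def snap(n,tag):
    d=grab_frame(n); cv2.imwrite(f'pics/{tag}.png',cv2.cvtColor(d['frame'],cv2.COLOR_RGB2BGR)); return d
def ray(d,u,v,z):
    P=np.array(d['pose']); r=P[:3,:3]@np.array([(u-d['cx'])/d['fx'],-(v-d['cy'])/d['fy'],-1.]); o=P[:3,3]
    return o+r*(z-o[2])/r[2]
def proj(d,p):
    P=np.array(d['pose']); q=P[:3,:3].T@(np.array(p)-P[:3,3]); return d['cx']+d['fx']*q[0]/-q[2], d['cy']-d['fy']*q[1]/-q[2]
E
python3 - <<'E'
from h import *
s=state();print(s)
for n in ['top','side','wrist']:
    d=snap(n,n+'0');print(n,{k:np.round(v,3) if k!='frame' else 0 for k,v in d.items()})
E
```

```text
pics
{'time': 0.0, 'joint_pos': array([ 1.11999185e+00,  5.33521048e-02,  1.61426765e+00,  1.24967662e-05,
        1.47598420e+00, -1.19022797e-01]), 'joint_vel': array([-0.00066061, -0.00044971, -0.00094261, -0.00086923,  0.0014781 ,
       -0.00088142]), 'joint_efforts': array([ 9.17788602e-04, -3.93696356e+01, -3.70175171e+01, -2.69451175e-05,
        7.23664052e-03,  8.48979852e-06]), 'tool_pos': array([0.20332351, 0.59036119, 0.23008169]), 'tool_rot': array([-0.69671774,  0.69808014, -0.11696971,  0.11656152]), 'contact_force': array([-0.58771458, -0.25132718, -0.04794564]), 'ft_torque': array([-0.0335307 , -0.02572851,  0.00632959]), 'gripper_width': 1.0011038844175837}
top {'frame': 0, 'fx': np.float64(600.472), 'fy': np.float64(600.472), 'cx': np.float64(316.161), 'cy': np.float64(236.421), 'pose': array([[-0.007,  0.985, -0.174,  0.291],
       [-1.   , -0.003,  0.021, -0.145],
       [ 0.02 ,  0.174,  0.985,  1.348],
       [ 0.   ,  0.   ,  0.   ,  1.   ]])}
side {'frame': 0, 'fx': np.float64(433.264), 'fy': np.float64(433.264), 'cx': np.float64(311.83), 'cy': np.float64(247.225), 'pose': array([[ 0.908,  0.248, -0.337,  0.224],
       [-0.418,  0.516, -0.748, -0.785],
       [-0.011,  0.82 ,  0.572,  0.599],
       [ 0.   ,  0.   ,  0.   ,  1.   ]])}
wrist {'frame': 0, 'fx': np.float64(358.589), 'fy': np.float64(358.589), 'cx': np.float64(321.536), 'cy': np.float64(239.616), 'pose': array([[ 0.327, -0.896, -0.3  ,  0.125],
       [ 0.945,  0.309,  0.107,  0.617],
       [-0.003, -0.318,  0.948,  0.373],
       [ 0.   ,  0.   ,  0.   ,  1.   ]])}
```

View pics/top0.png

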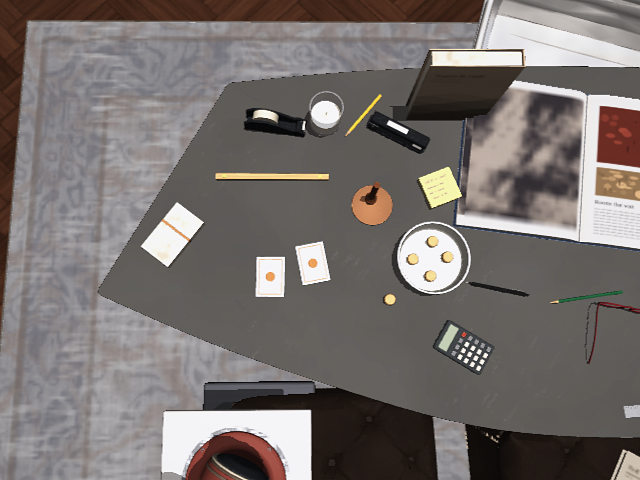

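View pics/side0.png

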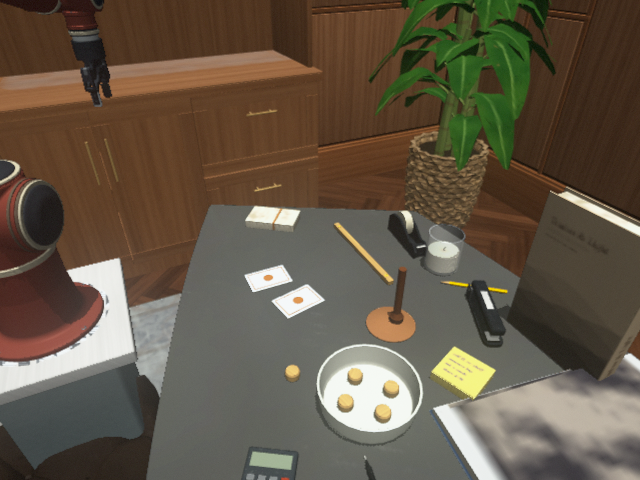

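View pics/wrist0.png

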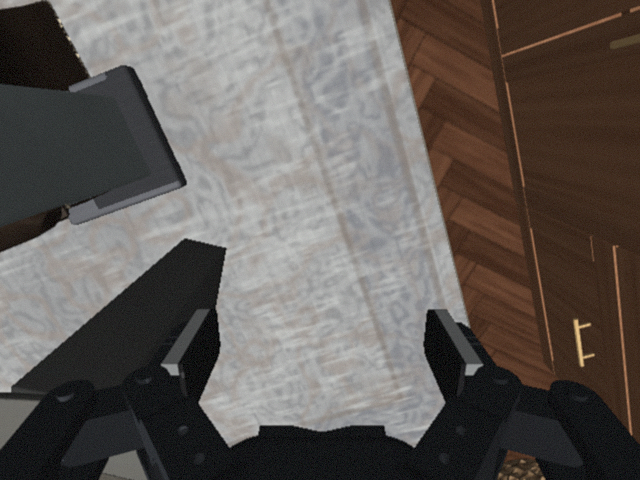

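The top view shows two cards at about (270,277) and (313,263), and one loose token at (390,299). The bowl is at (433,258) with four tokens in it, the coaster and stick at (372,203), and the rail runs (216–328,177). I'll measure these next.

```bash
cat >> h.py <<'E'
from scipy.spatial.transform import Rotation as R
def blobs(mask,amin,amax=1e9):
    c,_=cv2.findContours(mask.astype(np.uint8),cv2.RETR_EXTERNAL,cv2.CHAIN_APPROX_NONE)
    return [k for k in c if amin<=cv2.contourArea(k)<=amax]
def cards(d,z=0.003):
    """white card blobs -> centre, yaw (long axis) on table, size"""
    f=d['frame'].astype(int); hs=cv2.cvtColor(d['frame'],cv2.COLOR_RGB2HSV)
    m=((f.min(2)>150)).astype(np.uint8)
    out=[]
    for k in blobs(m,300,3500):
        P=np.array([ray(d,u,v,z)[:2] for u,v in k[:,0,:]],np.float32)*1000
        (cx,cy),(w,h),a=cv2.minAreaRect(P)
        if w<h: w,h,a=h,w,a+90
        a=(a+90)%180-90
        out.append((round(cx,1),round(cy,1),round(w),round(h),round(a,1),tuple(np.round(k[:,0].mean(0)).astype(int))))
    return out
def tool():
    s=state(); w,x,y,z=s['tool_rot']; M=R.from_quat([x,y,z,w]).as_matrix()
    return s['tool_pos'],M,s
E
python3 - <<'E'
from h import *
p,M,s=tool();print(np.round(M,3),p)
d=grab_frame('top'); 
for c in cards(d):print('card',c)
hs=cv2.cvtColor(d['frame'],cv2.COLOR_RGB2HSV)
m=cv2.inRange(hs,(8,80,120),(28,255,255))
for k in blobs(m,40,3000):
    k=k[:,0]; 
    z=.012
    P=np.array([ray(d,u,v,z)[:2] for u,v in k],np.float32)*1000
    print(np.round(k.mean(0)),len(k),[np.round(q,1) for q in cv2.minAreaRect(P)], np.round(ray(d,*k.mean(0),.018),4))
for u,v in [(215.5,180),(328.5,180.5),(215.5,174),(328.5,174)]: print('rail',u,v,ray(d,u,v,0.012))
# bowl rim, coaster
s2=grab_frame('side')
cv2.imwrite('pics/topcrop.png',cv2.cvtColor(cv2.resize(d['frame'][150:320,200:480],None,fx=2.8,fy=2.8,interpolation=cv2.INTER_CUBIC),cv2.COLOR_RGB2BGR))
E
```

```text
[[ 0.945 -0.001  0.326]
 [-0.326 -0.001  0.945]
 [-0.    -1.    -0.002]] [0.20338127 0.59046804 0.23035639]
card (17.7, -842.1, 70, 52, -27.9, (np.int64(626), np.int64(467)))
card (437.9, -68.8, 88, 65, -0.3, (np.int64(270), np.int64(276)))
card (468.4, -164.7, 90, 64, 10.7, (np.int64(312), np.int64(263)))
card (514.1, 169.8, 79, 74, 52.9, (np.int64(164), np.int64(243)))
card (567.3, 129.2, 79, 50, 52.9, (np.int64(183), np.int64(220)))
card (528.1, 271.1, 201, 86, -2.3, (np.int64(114), np.int64(232)))
card (645.3, -462.3, 76, 76, 21.3, (np.int64(440), np.int64(187)))
card (677.4, 250.8, 162, 118, 69.0, (np.int64(137), np.int64(170)))
card (741.7, 216.8, 179, 110, -82.1, (np.int64(152), np.int64(140)))
card (821.9, -197.4, 68, 67, 11.0, (np.int64(323), np.int64(113)))
card (754.4, -611.2, 262, 87, -38.5, (np.int64(498), np.int64(141)))
card (965.2, -563.1, 220, 36, -89.8, (np.int64(476), np.int64(58)))
[390. 299.] 30 [array([ 385.3, -337. ]), array([22.4, 22.2]), np.float64(89.7)] [ 0.3849 -0.3354  0.018 ]
[270. 276.] 24 [array([437.8, -70.1]), array([17.9, 17.9]), np.float64(89.8)] [
[... 594 characters left out ...]
array([77.7,  5.4]), np.float64(53.1)] [0.5431 0.1431 0.018 ]
[371. 202.] 171 [array([ 600.7, -301.4]), array([92.6, 93. ]), np.float64(32.4)] [ 0.6064 -0.2995  0.018 ]
[272. 176.] 234 [array([669.4, -72.2]), array([259.4,  14.1]), np.float64(89.4)] [ 0.6672 -0.0723  0.018 ]
[618. 183.] 139 [array([ 650.3, -874.2]), array([102.1,  67. ]), np.float64(82.0)] [ 0.6481 -0.8709  0.018 ]
[363. 115.] 85 [array([ 817.1, -285.5]), array([  8.9, 132. ]), np.float64(50.0)] [ 0.8146 -0.2847  0.018 ]
rail 215.5 180 [0.65900618 0.05600103 0.012     ]
rail 328.5 180.5 [ 0.657559   -0.20290609  0.012     ]
rail 215.5 174 [0.67321998 0.05632159 0.012     ]
rail 328.5 174 [ 0.67301488 -0.20306275  0.012     ]
```

View pics/topcrop.png

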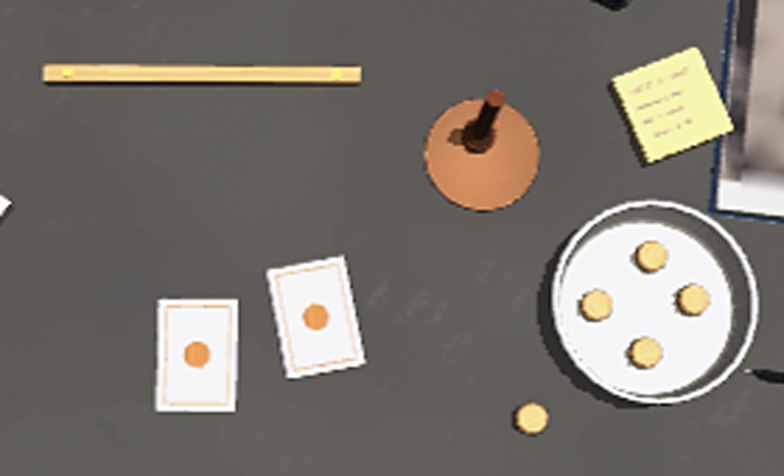

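```bash
python3 - <<'E'
from h import *
d=grab_frame('top'); s=grab_frame('side')
f=d['frame'].astype(int)
# bowl: outer contour of bright region near
m=((f.min(2)>140)); m[:, :390]=0; m[:,474:]=0; m[:215]=0; m[300:]=0
k=max(blobs(m,500),key=cv2.contourArea)
P=np.array([ray(d,u,v,.045)[:2] for u,v in k[:,0]],np.float32)
print('bowl rim',cv2.minEnclosingCircle(P))
# stick: dark wood
hs=cv2.cvtColor(d['frame'],cv2.COLOR_RGB2HSV)
sub=f[175:225,345:400]
cv2.imwrite('pics/st_top.png',cv2.cvtColor(cv2.resize(d['frame'][175:230,340:405],None,fx=9,fy=9,interpolation=cv2.INTER_CUBIC),cv2.COLOR_RGB2BGR))
cv2.imwrite('pics/st_side.png',cv2.cvtColor(cv2.resize(s['frame'][260:345,360:420],None,fx=7,fy=7,interpolation=cv2.INTER_CUBIC),cv2.COLOR_RGB2BGR))
E
```

```text
bowl rim ((0.474913090467453, -0.4310688376426697), 0.08136337250471115)
```

View pics/st_top.png

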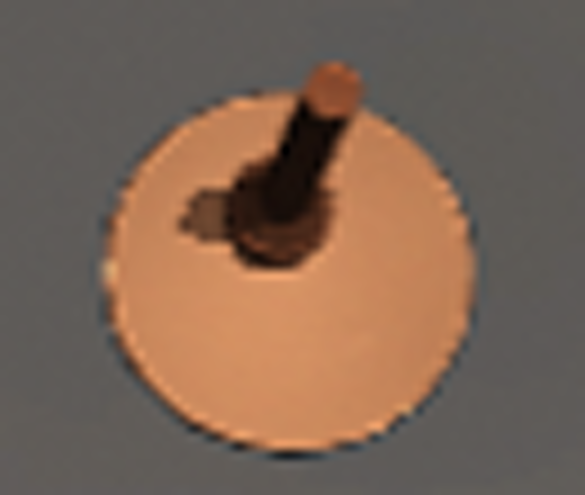

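View pics/st_side.png

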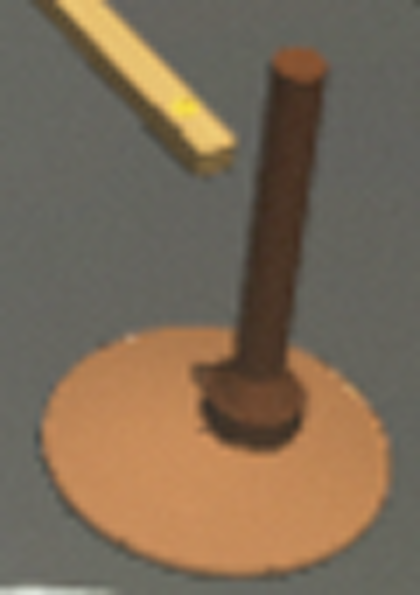

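```bash
python3 - <<'E'
from h import *
d=grab_frame('top'); s=grab_frame('side')
print('stick top',ray(d,376.6,184.6,.128),ray(s,402.3,268.9,.128))
print('token',ray(d,390,299,.018)); 
hs=cv2.cvtColor(s['frame'],cv2.COLOR_RGB2HSV); m=cv2.inRange(hs,(8,80,120),(28,255,255))
for k in blobs(m,60,400): print(k[:,0].mean(0), ray(s,*k[:,0].mean(0),.009))
p,M,st=tool(); print(p, np.degrees(np.arctan2(M[1,2],M[0,2])))
E
```

```text
stick top [ 0.61672969 -0.29887209  0.128     ] [ 0.61717194 -0.30022776  0.128     ]
token [ 0.38485541 -0.33616399  0.018     ]
[382.55319149 412.85106383] [ 0.48357209 -0.46488064  0.009     ]
[345.17391304 402.54347826] [ 0.44043136 -0.42444406  0.009     ]
[390.77777778 388.62222222] [ 0.51939985 -0.43288531  0.009     ]
[450.66666667 386.06349206] [ 0.6098246  -0.46999881  0.009     ]
[354.45652174 376.5       ] [ 0.47814609 -0.38693672  0.009     ]
[292.02272727 372.25      ] [ 0.38751174 -0.33453436  0.009     ]
[467.98611111 362.06944444] [ 0.66881152 -0.44335292  0.009     ]
[363.90769231 252.42307692] [ 0.67187537 -0.08691011  0.009     ]
[260.74889868 166.88546256] [0.61224234 0.47061123 0.009     ]
[480.44285714 150.28571429] [1.34180566 0.26425419 0.009     ]
[416.94791667 137.19791667] [1.22052234 0.46330654 0.009     ]
[0.20354296 0.5908502  0.23118821] 70.99063522359887
```

```bash
python3 -m crank '[[[0.2,0,0,0,8.875],[0.2,0,0,0,8.875],[0.2,0,0,0,8.875],[0.2,0,0,0,8.875],[0.2,0,0,0,8.875],[0.2,0,0,0,8.875],[0.2,0,0,0,8.875],[0.2,0,0,0,8.875]]]'; python3 -m crank '[[[0.2,3.75,0,3.1,0],[0.2,3.75,0,3.1,0],[0.2,3.75,0,3.1,0],[0.2,3.75,0,3.1,0],[0.2,3.75,0,3.1,0],[0.2,3.75,0,3.1,0],[0.2,3.75,0,3.1,0],[0.2,3.75,0,3.2,0]]]'; python3 - <<'E'
from h import *
p,M,st=tool(); print(p, np.degrees(np.arctan2(M[1,2],M[0,2])),M[:,1],st['gripper_width'],st['joint_pos'])
E
```

```text
time: 1.45
tool_pos: [0.2036, 0.5909, 0.2313]
tool_rot: [0.499, -0.499, 0.501, -0.501]
contact_force: [-0.5, 0.5, 0.9]
gripper_width: 0.602
time: 2.45
tool_pos: [0.4534, 0.2896, 0.2316]
tool_rot: [0.5, -0.5, 0.5, -0.5]
contact_force: [-0.1, -0.5, 0.7]
gripper_width: 0.6
[0.45340409 0.28956415 0.23160863] -0.0072655045847126055 [ 6.93712766e-04  3.88728459e-04 -9.99999684e-01] 0.6001008068508622 [ 4.29953137e-01 -1.57157431e-01  1.81446009e+00  6.44347780e-05
  1.48349739e+00  4.30074217e-01]
```

```bash
python3 -m crank '[[[0.2,5.2,0,-0.5,0],[0.2,5.2,0,-0.5,0],[0.2,5.2,0,-0.5,0],[0.2,5.2,0,-0.5,0],[0.2,5.2,0,-0.5,0],[0.2,5.2,0,-0.5,0],[0.2,5.2,0,-0.5,0],[0.2,5.2,0,-0.5,0]]]'; python3 -m crank '[[[0.2,5.2,0,-0.7,0],[0.2,5.2,0,-0.7,0],[0.2,5.2,1.5,-0.7,0],[0.2,5.4,2.5,-0.6,0],[0.2,0,3,0,0],[0.2,0,2,0,0],[0.2,0,0,0,0]]]'; python3 - <<'E'
from h import *
p,M,st=tool(); print(p)
d=snap('wrist','w1'); print(proj(d,[.386,-.336,.018]),np.round(d['pose'],3))
t=grab_frame('top')
hs=cv2.cvtColor(d['frame'],cv2.COLOR_RGB2HSV); m=cv2.inRange(hs,(8,80,120),(28,255,255))
for k in blobs(m,300): print(k[:,0].mean(0), ray(d,*k[:,0].mean(0),.014))
E
```

```text
time: 3.45
tool_pos: [0.4121, -0.1268, 0.2317]
tool_rot: [-0.5, 0.5, -0.5, 0.501]
contact_force: [-0.1, -0.9, -0.2]
gripper_width: 0.6
time: 4.32
tool_pos: [0.3847, -0.3338, 0.1394]
tool_rot: [0.5, -0.5, 0.501, -0.499]
contact_force: [0.9, -0.4, -0.8]
gripper_width: 0.602
[ 0.38468488 -0.33375502  0.13944464]
(np.float64(325.5100617590229), np.float64(233.72289632783392)) [[ 1.    -0.     0.003  0.384]
 [-0.001  0.948  0.317 -0.252]
 [-0.003 -0.317  0.948  0.282]
 [ 0.     0.     0.     1.   ]]
[476.10526316 345.98684211] [ 0.51809358 -0.44020553  0.014     ]
[434.12345679 297.25925926] [ 0.47670376 -0.39274532  0.014     ]
[326.05813953 233.94186047] [ 0.38646443 -0.33744464  0.014     ]
[600.41219512 183.49512195] [ 0.59162761 -0.29776016  0.014     ]
```

View pics/w1.png

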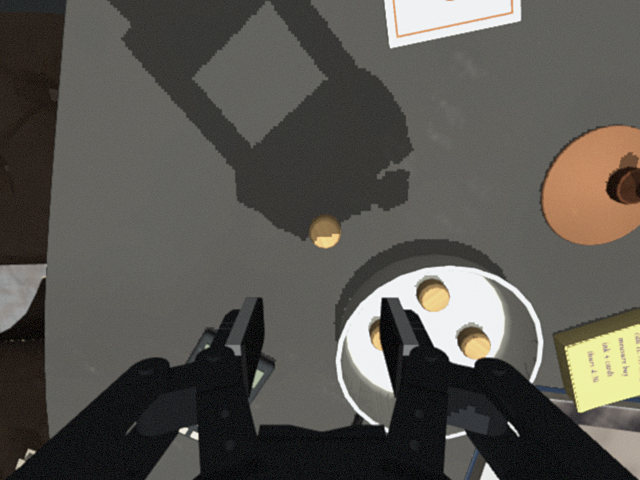

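```bash
python3 -m crank '[[[0.2,0.3,2.5,0.15,0],[0.2,0,2.5,0,0],[0.2,0,2.5,0,0],[0.2,0,2.5,0,0],[0.2,0,2,0,0],[0.2,0,1.4,0,0],[0.2,0,0,0,0]]]';python3 -m crank '[[[-1,0,0,0,0],[-1,0,0,0,0],[-1,0,0,0,0],[-1,0,0,0,0],[-1,0,0,0,0],[-1,0,-2,0,0],[-1,0,-3,0,0],[-1,0,-3,0,0]]]'; python3 - <<'E'
from h import *
snap('wrist','w2')
E
```

```text
time: 5.3
tool_pos: [0.387, -0.3378, 0.0073]
tool_rot: [0.5, -0.5, 0.5, -0.5]
contact_force: [-0.8, 0.1, -0.6]
gripper_width: 0.6
time: 6.3
tool_pos: [0.3867, -0.3379, 0.0879]
tool_rot: [0.5, -0.5, 0.5, -0.5]
contact_force: [0.3, 1.0, -0.8]
gripper_width: 0.268
```

View pics/w2.png

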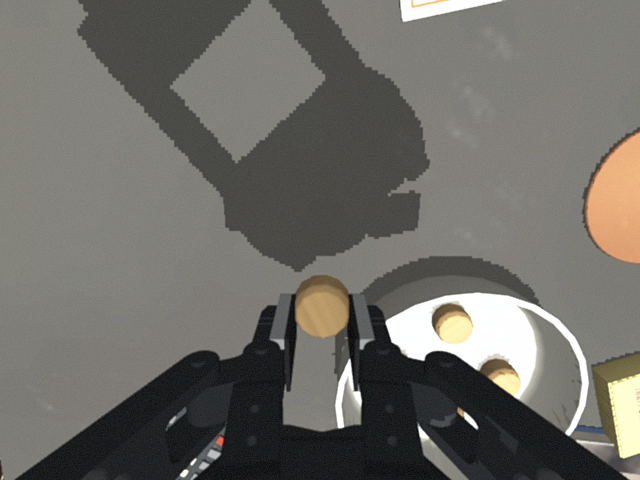

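```bash
python3 -m crank '[[[-1,1.5,-2,1.4,0],[-1,2,0,2,0],[-1,2,0,2,0],[-1,2,0,1.8,0],[-1,1.8,0,1.6,0],[-1,0,0,0,0],[-1,0,2.5,0,0],[-1,0,2.5,0,0]]]';python3 -m crank '[[[-1,0,2.3,0,0],[-1,0,0,0,0],[-0.1,0,0,0,0],[-0.1,0,0,0,0],[-0.1,0,0,0,0],[-0.1,0,-2.5,0,0],[-0.1,0,-4,0,0],[-0.1,0,-5,0,0]]]'; python3 - <<'E'
from h import *
snap('wrist','w3')
t=snap('top','t3')
E
```

```text
time: 7.35
tool_pos: [0.4744, -0.4305, 0.0567]
tool_rot: [0.5, -0.5, 0.5, -0.5]
contact_force: [-0.2, 0.9, -0.6]
gripper_width: 0.268
time: 8.35
tool_pos: [0.4744, -0.4306, 0.1497]
tool_rot: [0.5, -0.5, 0.501, -0.499]
contact_force: [-0.2, -1.1, -0.8]
gripper_width: 0.449
```

View pics/w3.png

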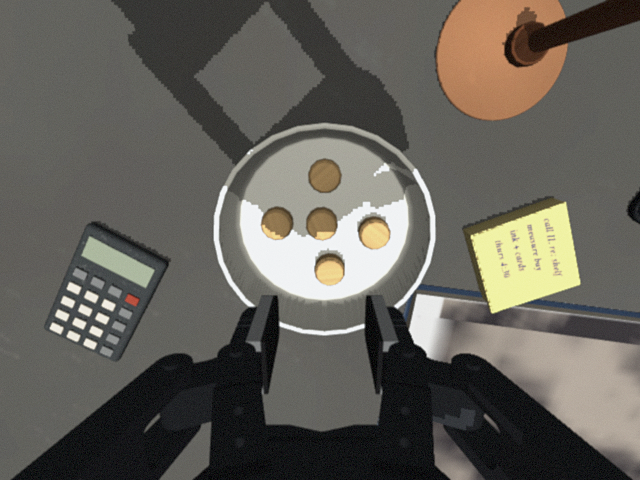

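View pics/t3.png

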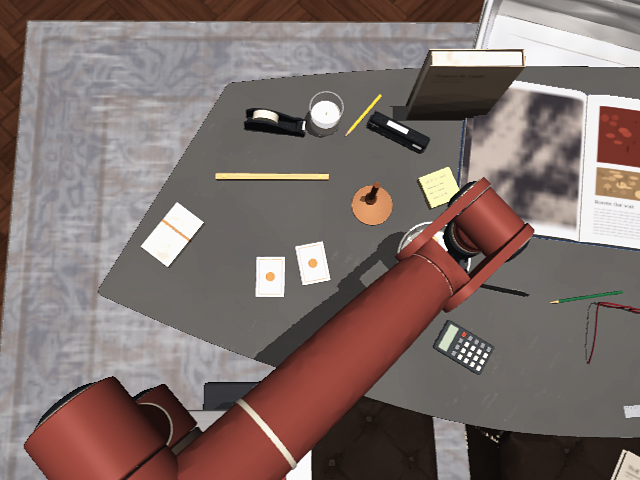

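The wrist view shows five tokens in the bowl, at (325,176), (277,223), (321,223), (374,233) and (329,269). The stick comes next.

```bash
python3 - <<'E'
from h import *
d=grab_frame('wrist')
hs=cv2.cvtColor(d['frame'],cv2.COLOR_RGB2HSV); m=cv2.inRange(hs,(8,80,60),(28,255,255))
for k in blobs(m,300): print(k[:,0].mean(0), ray(d,*k[:,0].mean(0),.019))
# rim
pts=[(214,228),(436,228),(322,124)]
print([np.round(ray(d,*q,.045),4) for q in pts])
E
python3 -m crank '[[[0.2,0,-4,0,0],[0.2,-2.5,0,2.8,0],[0.2,-2.5,0,2.9,0],[0.2,-2.5,0,2.9,0],[0.2,-2.5,0,2.8,0],[0.2,-3.1,0,2.8,0],[0.2,0,0,0,0],[0.2,0,0,0,0]]]'
python3 - <<'E'
from h import *
d=snap('wrist','w4');print(proj(d,[.617,-.2995,.128]))
E
```

```text
[323.35365854 258.91463415] [ 0.4792295  -0.46668777  0.019     ]
[366.51190476 222.92857143] [ 0.51449749 -0.43508555  0.019     ]
[315.29069767 213.90697674] [ 0.47267581 -0.42732411  0.019     ]
[271.41860465 213.55813953] [ 0.43721519 -0.42691454  0.019     ]
[487.73150685 229.22465753] [ 0.61484591 -0.44085758  0.019     ]
[317.95454545 166.875     ] [ 0.47499455 -0.38966698  0.019     ]
[495.37280702  44.74780702] [ 0.5995717  -0.30535943  0.019     ]
[array([ 0.3976, -0.4309,  0.045 ]), array([ 0.563 , -0.4315,  0.045 ]), array([ 0.4779, -0.3574,  0.045 ])]
time: 9.5
tool_pos: [0.6163, -0.3001, 0.1881]
tool_rot: [0.5, -0.5, 0.501, -0.499]
contact_force: [0.2, 0.1, -0.1]
gripper_width: 0.602
(np.float64(325.23336488931994), np.float64(259.4524865930926))
```

View pics/w4.png

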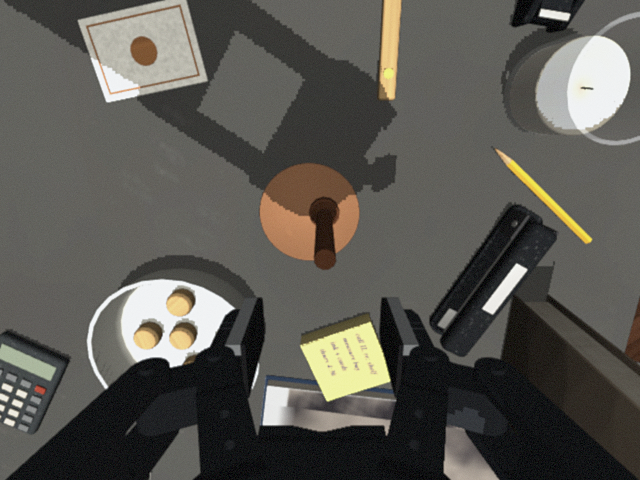

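```bash
python3 -m crank '[[[0.2,0,2,0.07,0],[0.2,0,2.5,0,0],[0.2,0,2.5,0,0],[0.2,0,2,0,0],[0.2,0,1.3,0,0],[0.2,0,0,0,0],[0.2,0,0,0,0]]]';python3 -m crank '[[[-1,0,0,0,0],[-1,0,0,0,0],[-1,0,0,0,0],[-1,0,0,0,0],[-1,0,0,0,0],[-1,0,0,0,0]]]'; python3 - <<'E'
from h import *
d=snap('wrist','w5')
d=snap('side','s5')
E
```

```text
time: 10.42
tool_pos: [0.6183, -0.3006, 0.0874]
tool_rot: [-0.5, 0.5, -0.499, 0.501]
contact_force: [0.9, -0.5, 0.3]
gripper_width: 0.599
time: 11.18
tool_pos: [0.6182, -0.3005, 0.0874]
tool_rot: [-0.5, 0.5, -0.499, 0.501]
contact_force: [0.6, 1.1, 6.3]
gripper_width: 0.149
```

View pics/s5.png

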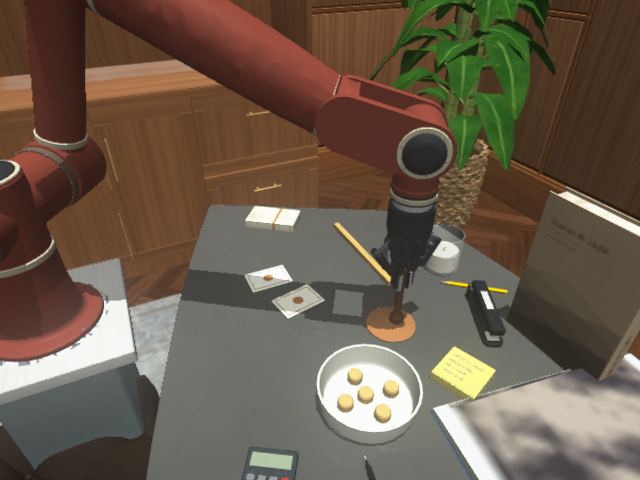

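```bash
python3 -m crank '[[[-1,0,-1.5,0,0],[-1,0,-3,0,0],[-1,0,-3,0,0],[-1,0,-1,0,0],[-1,2,0,-2.2,0],[-1,2,0,-2.2,0],[-1,2,0,-2.2,0],[-1,2,0,-2.2,0]]]';python3 -m crank '[[[-1,2.05,0,-2.4,0],[-1,0,0,0,0],[-1,0,0,0,0]]]'; python3 - <<'E'
from h import *
d=snap('wrist','w6')
d=snap('side','s6')
E
```

```text
time: 12.28
tool_pos: [0.5282, -0.3801, 0.1698]
tool_rot: [0.5, -0.5, 0.501, -0.499]
contact_force: [0.4, 0.4, -1.3]
gripper_width: 0.147
time: 12.65
tool_pos: [0.5056, -0.4, 0.1704]
tool_rot: [0.5, -0.5, 0.501, -0.5]
contact_force: [-0.1, -0.1, -1.0]
gripper_width: 0.146
```

View pics/w6.png

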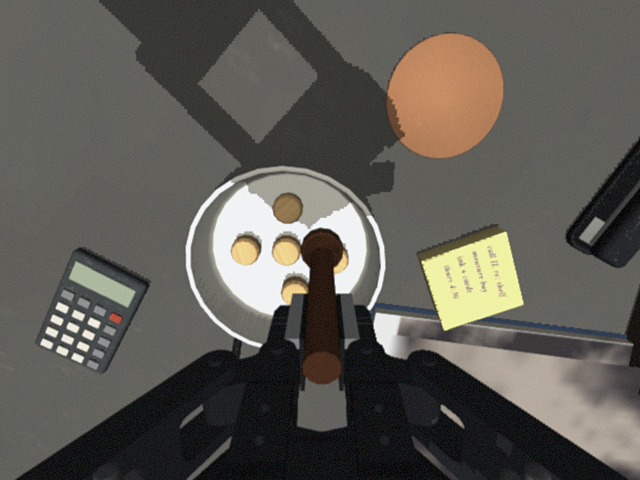

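View pics/s6.png

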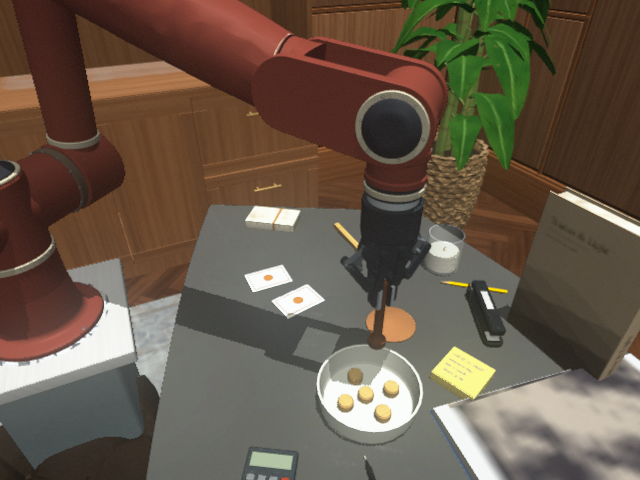

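```bash
python3 - <<'E'
from h import *
d=grab_frame('wrist')
print('foot',ray(d,323,246,.092))
f=d['frame'].astype(int)
for q in [(186,258),(385,258),(285,167)]: print(ray(d,*q,.045))
E
python3 -m crank '[[[-1,0,1.5,0,0],[-1,0,2,0,0],[-1,0,2,0,0],[-1,0,1.5,0,0],[-1,0,0.8,0,0],[-1,0,0,0,0],[-1,0,0,0,0]]]'
```

```text
foot [ 0.50557413 -0.39724642  0.092     ]
[ 0.39548668 -0.42427681  0.045     ]
[ 0.55561035 -0.42424648  0.045     ]
[ 0.47753349 -0.3519394   0.045     ]
time: 13.68
tool_pos: [0.5061, -0.4012, 0.0943]
tool_rot: [-0.5, 0.5, -0.499, 0.501]
contact_force: [-0.5, -0.3, -0.6]
gripper_width: 0.146
```

```bash
python3 -m crank '[[[-1,0.98,0.2,0.41,0],[-1,0.97,0,0.4,0],[-1,1.04,0,0.14,0],[-1,1.04,0,-0.14,0],[-1,0.97,0,-0.4,0],[-1,0.83,0,-0.64,0]]]'
python3 -c "
from h import *
snap('side','s7')"
```

```text
time: 14.42
tool_pos: [0.5023, -0.4585, 0.0906]
tool_rot: [0.5, -0.5, 0.501, -0.499]
contact_force: [-1.3, 3.0, -0.5]
gripper_width: 0.147
```

View pics/s7.png

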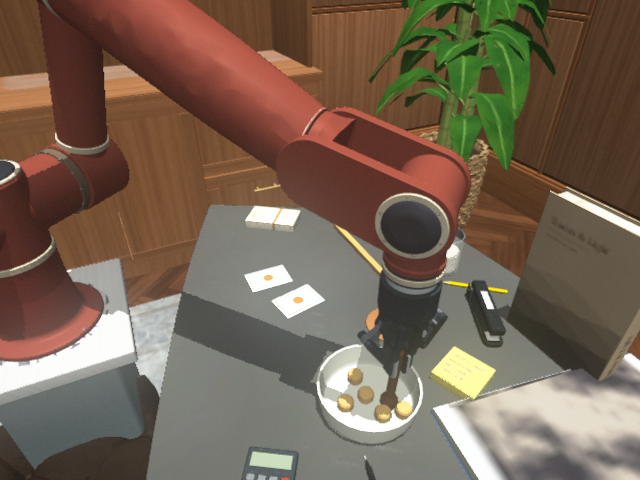

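Stirring is working, with low forces and the tokens being pushed along ahead of the foot. I'll continue.

```bash
python3 -m crank '[[[-1,0.64,-0.15,-0.83,0],[-1,0.4,0,-0.97,0],[-1,0.14,0,-1.04,0],[-1,-0.14,0,-1.04,0],[-1,-0.4,0,-0.97,0],[-1,-0.64,0,-0.83,0]]]'
python3 -m crank '[[[-1,-0.83,0,-0.64,0],[-1,-0.97,0,-0.4,0],[-1,-1.04,0,-0.14,0],[-1,-1.04,0,0.14,0],[-1,-0.97,0,0.4,0],[-1,-0.83,0,0.64,0]]]'
python3 -c "
from h import *
snap('side','s8')"
```

```text
time: 15.22
tool_pos: [0.4456, -0.459, 0.0928]
tool_rot: [-0.499, 0.501, -0.5, 0.5]
contact_force: [-0.7, -0.4, -1.0]
gripper_width: 0.144
time: 15.98
tool_pos: [0.447, -0.4015, 0.0929]
tool_rot: [-0.5, 0.5, -0.5, 0.5]
contact_force: [-0.3, -0.9, -1.6]
gripper_width: 0.147
```

View pics/s8.png

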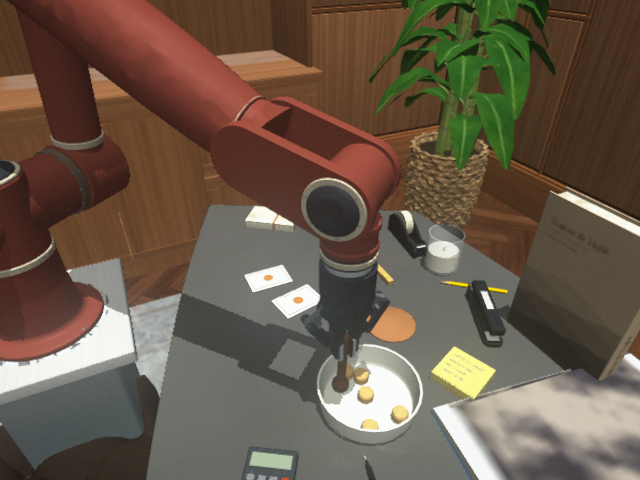

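```bash
python3 -m crank '[[[-1,-0.64,0,0.83,0],[-1,-0.4,0,0.97,0],[-1,-0.14,0,1.04,0],[-1,0.14,0,1.04,0],[-1,0.4,0,0.97,0],[-1,0.64,0,0.83,0]]]'
python3 -m crank '[[[-1,0.83,0,0.64,0],[-1,0.97,0,0.4,0],[-1,1.04,0,0.14,0],[-1,1.04,0,-0.14,0],[-1,0.97,0,-0.4,0],[-1,0.83,0,-0.64,0]]]'
python3 -m crank '[[[-1,0.64,0,-0.83,0],[-1,0.4,0,-0.97,0],[-1,0.14,0,-1.04,0],[-1,-0.14,0,-1.04,0],[-1,-0.4,0,-0.97,0],[-1,-0.64,0,-0.83,0]]]'
python3 -c "
from h import *
snap('side','s9');snap('wrist','w9')"
```

```text
time: 16.77
tool_pos: [0.504, -0.4026, 0.0928]
tool_rot: [-0.5, 0.5, -0.5, 0.5]
contact_force: [0.4, 0.9, -1.1]
gripper_width: 0.146
time: 17.52
tool_pos: [0.5017, -0.4589, 0.0919]
tool_rot: [0.5, -0.5, 0.501, -0.499]
contact_force: [-2.7, 1.4, -0.7]
gripper_width: 0.143
time: 18.27
tool_pos: [0.4466, -0.4581, 0.0931]
tool_rot: [0.501, -0.499, 0.5, -0.5]
contact_force: [0.9, 1.6, -0.5]
gripper_width: 0.146
```

View pics/s9.png

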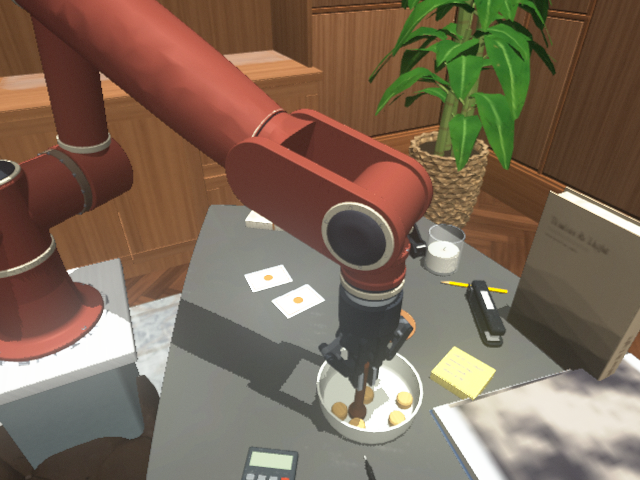

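View pics/w9.png

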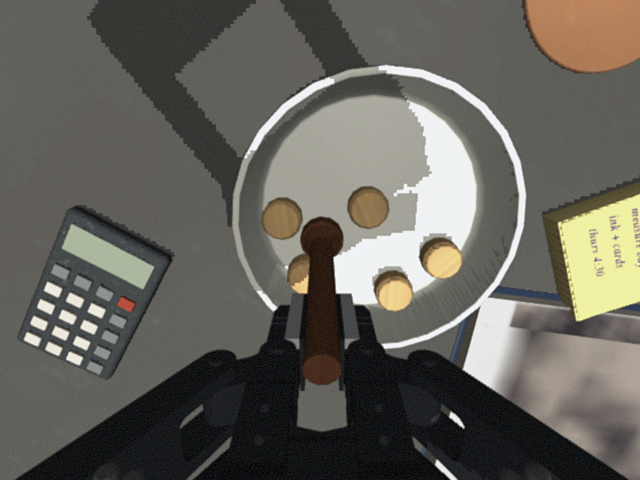

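```bash
python3 -m crank '[[[-1,-0.83,0,-0.64,0],[-1,-0.97,0,-0.4,0],[-1,-1.04,0,-0.14,0],[-1,-1.04,0,0.14,0],[-1,-0.97,0,0.4,0],[-1,-0.83,0,0.64,0]]]'
python3 -m crank '[[[-1,-0.64,0,0.83,0],[-1,-0.4,0,0.97,0],[-1,-0.14,0,1.04,0],[-1,0.14,0,1.04,0],[-1,0.4,0,0.97,0],[-1,0.64,0,0.83,0]]]'
python3 -m crank '[[[-1,0.83,0,0.64,0],[-1,0.97,0,0.4,0],[-1,1.04,0,0.14,0],[-1,1.04,0,-0.14,0],[-1,0.97,0,-0.4,0],[-1,0.83,0,-0.64,0],[-1,0,0,0,0],[-1,0,0,0,0]]]'
python3 -c "
from h import *
snap('side','s10');snap('wrist','w10')"
```

```text
time: 19.12
tool_pos: [0.4469, -0.4014, 0.0928]
tool_rot: [-0.5, 0.5, -0.5, 0.5]
contact_force: [-0.0, 0.5, -1.4]
gripper_width: 0.146
time: 19.88
tool_pos: [0.504, -0.4027, 0.0928]
tool_rot: [-0.5, 0.5, -0.5, 0.5]
contact_force: [-0.1, 0.2, -0.5]
gripper_width: 0.144
time: 20.88
tool_pos: [0.5024, -0.4586, 0.0924]
tool_rot: [0.5, -0.5, 0.501, -0.499]
contact_force: [-5.3, 3.0, 0.4]
gripper_width: 0.146
```

View pics/w10.png

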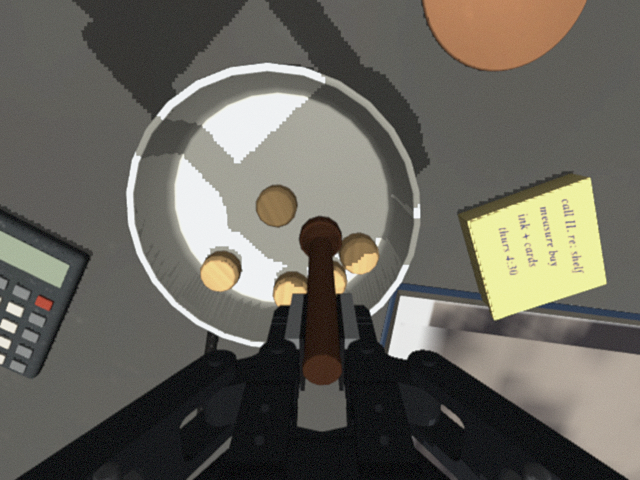

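```bash
python3 -m crank '[[[-1,-0.2,-0.7,0,0],[-1,0,-2,0,0],[-1,0,-3,0,0],[-1,0,-3,0,0],[-1,0,0,0,0],[-1,0,0,0,0]]]'
python3 -c "
from h import *
d=snap('wrist','w11');snap('side','s11')
hs=cv2.cvtColor(d['frame'],cv2.COLOR_RGB2HSV); m=cv2.inRange(hs,(8,80,60),(28,255,255))
for k in blobs(m,300): print(k[:,0].mean(0), ray(d,*k[:,0].mean(0),.018))"
```

```text
time: 21.72
tool_pos: [0.5036, -0.4569, 0.1799]
tool_rot: [-0.5, 0.5, -0.5, 0.5]
contact_force: [-0.7, -0.6, -0.9]
gripper_width: 0.146
[322.40594059 368.83168317] [ 0.50296085 -0.61738564  0.018     ]
[295.68       249.90666667] [ 0.47878699 -0.48789585  0.018     ]
[244.875 233.525] [ 0.43386445 -0.47227702  0.018     ]
[346.0617284  216.45679012] [ 0.52375699 -0.45665108  0.018     ]
[287.03703704 184.09876543] [ 0.4728622  -0.42811109  0.018     ]
[452.28571429 200.36443149] [ 0.61532714 -0.44237054  0.018     ]
[449.34431138  33.25449102] [ 0.59832678 -0.31464112  0.018     ]
```

View pics/w11.png

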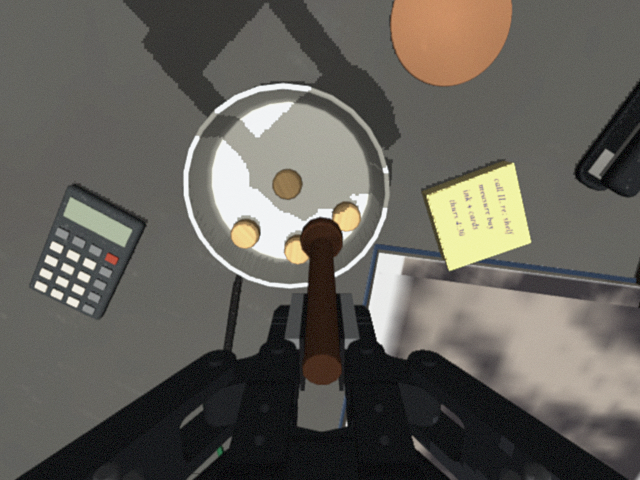

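View pics/s11.png

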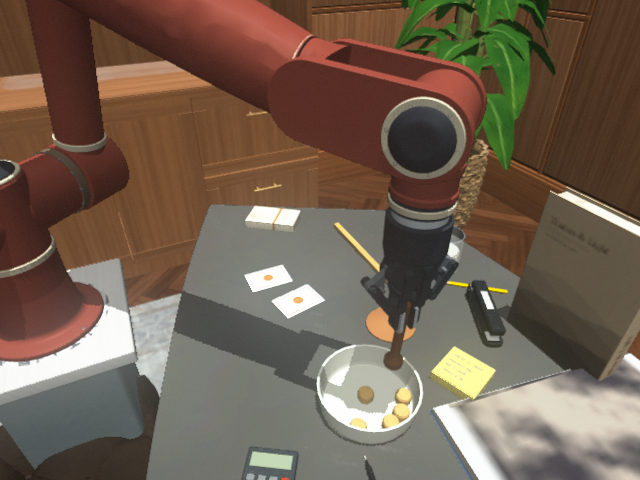

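```bash
python3 - <<'E'
from h import *
d=grab_frame('wrist'); p,M,s=tool(); print(p)
for h in (-.0834,-.0714,.04): print(h,proj(d,p+[0,0,h]))
im=cv2.cvtColor(d['frame'],cv2.COLOR_RGB2BGR)
cv2.imwrite('pics/w12.png',cv2.resize(im[190:400,260:390],None,fx=3.5,fy=3.5))
im=cv2.imread('pics/w6.png'); cv2.imwrite('pics/w6c.png',cv2.resize(im[190:400,260:390],None,fx=3.5,fy=3.5))
E
```

```text
[ 0.502751   -0.45626158  0.1777985 ]
-0.0834 (np.float64(323.7084454430761), np.float64(247.3605949505834))
-0.0714 (np.float64(323.7775705300092), np.float64(253.71259718315127))
0.04 (np.float64(325.0261795032573), np.float64(368.4490458092263))
```

View pics/w12.png

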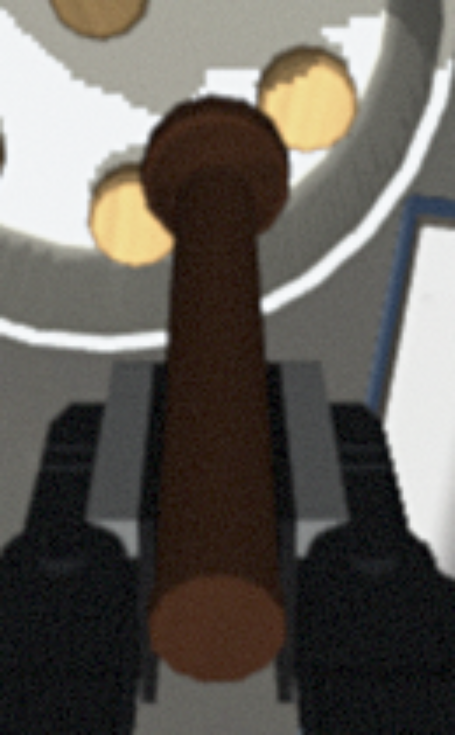

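View pics/w6c.png

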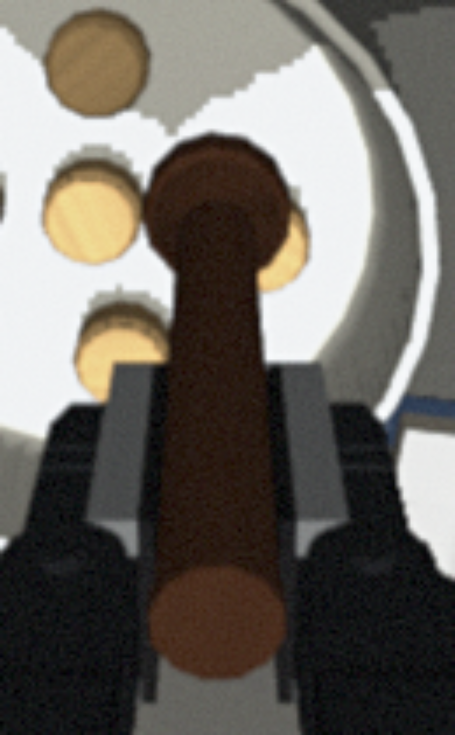

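```bash
python3 -m crank '[[[-1,-2,0,1.4,0],[-1,-2.5,0,1.8,0],[-1,-2.5,0,1.8,0],[-1,-2.5,0,1.8,0],[-1,-2.5,0,1.8,0],[-1,-2,0,1.2,0],[-1,-1.3,0,0.7,0],[-1,0,0,0,0]]]'
python3 -m crank '[[[-1,0,2,0,0],[-1,0,2.5,0,0],[-1,0,2,0,0],[-1,0,1.2,0,0],[-1,0,0.7,0,0],[-1,0,0.2,0,0],[-1,0,0,0,0]]]'
python3 -c "
from h import *
d=snap('wrist','w13')"
```

```text
time: 22.88
tool_pos: [0.6086, -0.3031, 0.1796]
tool_rot: [-0.5, 0.5, -0.5, 0.5]
contact_force: [-0.6, -0.3, -0.6]
gripper_width: 0.148
time: 23.75
tool_pos: [0.6088, -0.3043, 0.0945]
tool_rot: [-0.5, 0.5, -0.5, 0.5]
contact_force: [-0.6, -0.6, -1.2]
gripper_width: 0.146
```

View pics/w13.png

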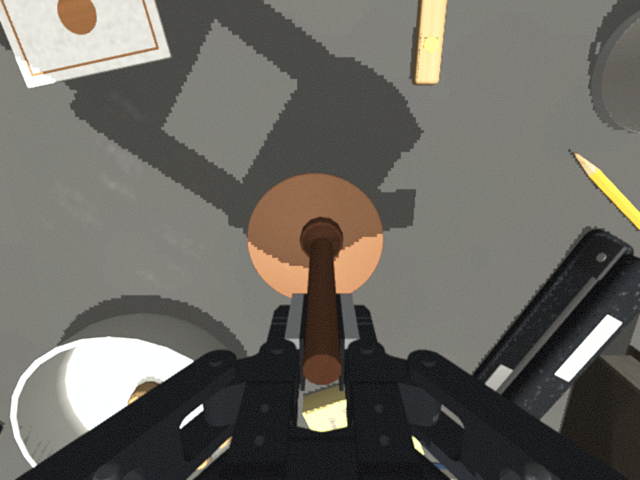

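```bash
python3 -m crank '[[[-1,0,0.2,0,0],[-1,0,0.2,0,0],[-1,0,0.1,0,0],[-1,0,0.1,0,0],[-1,0,0,0,0]]]'
```

```text
time: 24.42
tool_pos: [0.6084, -0.3041, 0.088]
tool_rot: [-0.5, 0.5, -0.5, 0.5]
contact_force: [-0.1, 0.2, -0.6]
gripper_width: 0.145
```

```bash
python3 -m crank '[[[-1,0,0.1,0,0],[-1,0,0.1,0,0],[-1,0,0,0,0]]]'
```

```text
time: 24.8
tool_pos: [0.609, -0.3044, 0.0878]
tool_rot: [-0.5, 0.5, -0.499, 0.501]
contact_force: [-1.4, 1.6, 6.3]
gripper_width: 0.147
```

Contact is made, at the same height as the original grasp. I'll press slightly more and then release gently.

```bash
python3 -m crank '[[[-1,0,0.05,0,0],[-0.6,0,0,0,0],[-0.5,0,0,0,0],[-0.4,0,0,0,0],[-0.2,0,0,0,0],[0,0,0,0,0],[0.2,0,0,0,0],[0.2,0,0,0,0]]]'
python3 -c "
from h import *
d=snap('wrist','w14');snap('side','s14')"
```

```text
time: 25.8
tool_pos: [0.6083, -0.304, 0.0853]
tool_rot: [0.5, -0.5, 0.5, -0.5]
contact_force: [0.1, -0.3, 0.8]
gripper_width: 0.599
```

View pics/w14.png

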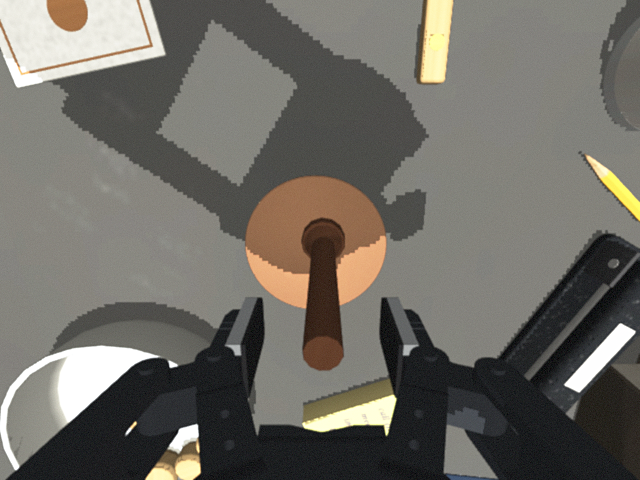

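View pics/s14.png

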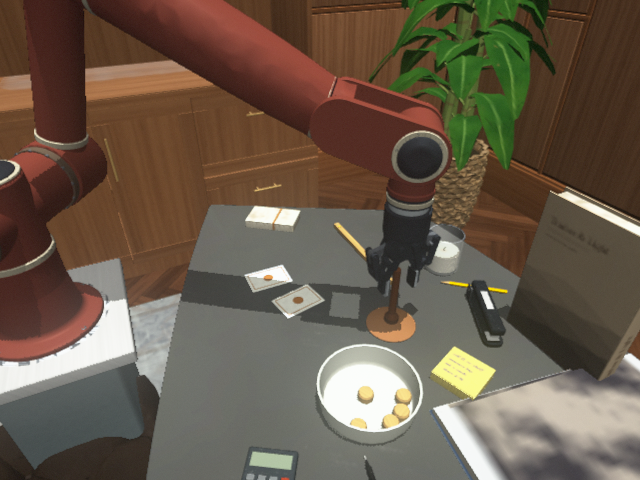

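The stick stands free and upright on the coaster, and all five tokens are in the bowl. I'll lift off and go to the cards.

```bash
python3 -m crank '[[[0.2,0,-2,0,0],[0.2,0,-4,0,0],[0.2,0,-5,0,0],[0.2,-2,0,-1.5,0],[0.2,-3.5,0,-3.5,0],[0.2,-4,0,-4,0],[0.2,-4,0,-4,0],[0.2,0,0,0,0]]]'
python3 - <<'E'
from h import *
d=snap('wrist','w15'); t=snap('top','t15')
print('w');[print(c) for c in cards(d)]
print('t');[print(c) for c in cards(t)[:5]]
E
```

```text
time: 26.9
tool_pos: [0.4761, -0.1666, 0.1956]
tool_rot: [0.5, -0.5, 0.5, -0.5]
contact_force: [0.5, -0.1, 0.5]
gripper_width: 0.599
w
(303.3, -478.7, 41, 20, -31.5, (np.int64(182), np.int64(454)))
(643.7, -482.7, 85, 51, -56.5, (np.int64(463), np.int64(459)))
(475.0, -415.4, 160, 53, -0.5, (np.int64(322), np.int64(416)))
(817.2, -399.8, 58, 15, 62.0, (np.int64(615), np.int64(404)))
(133.0, -319.4, 70, 29, 56.9, (np.int64(13), np.int64(343)))
(674.4, -90.0, 192, 11, 89.5, (np.int64(548), np.int64(114)))
t
(17.8, -842.0, 70, 53, -27.6, (np.int64(625), np.int64(467)))
(62.0, -461.4, 117, 66, 2.5, (np.int64(448), np.int64(453)))
(77.2, -88.0, 144, 142, 89.5, (np.int64(287), np.int64(440)))
(92.1, 414.8, 176, 85, -65.2, (np.int64(37), np.int64(440)))
(167.5, 443.1, 165, 65, -58.8, (np.int64(29), np.int64(407)))
```

View pics/w15.png

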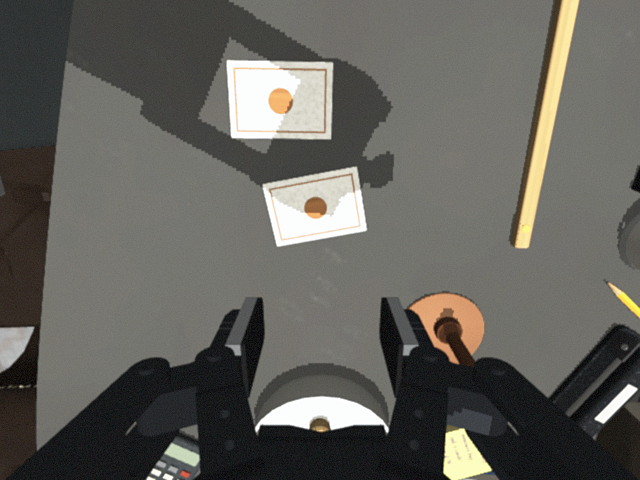

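View pics/t15.png

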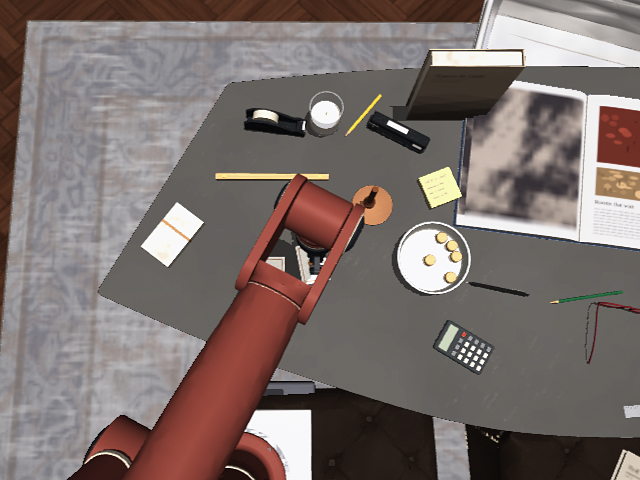

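```bash
cat >> h.py <<'E'
def quad(d,corn,z=.003):
    P=np.array([ray(d,u,v,z)[:2] for u,v in corn],np.float32)*1000
    (cx,cy),(w,h),a=cv2.minAreaRect(P)
    if w<h: w,h,a=h,w,a+90
    return np.round([cx,cy,w,h,(a+90)%180-90],1)
def rail(d):
    hs=cv2.cvtColor(d['frame'],cv2.COLOR_RGB2HSV); m=cv2.inRange(hs,(10,70,110),(30,255,255))
    k=max((b for b in blobs(m,200) if cv2.minAreaRect(b)[1] and max(cv2.minAreaRect(b)[1])>5*min(cv2.minAreaRect(b)[1])),key=cv2.contourArea)
    P=np.array([ray(d,u,v,.012)[:2] for u,v in k[:,0]])*1000
    return P
E
python3 - <<'E'
from h import *
d=snap('wrist','w16')
print(quad(d,[(263,184),(357,167),(367,229),(276,245)]),quad(d,[(227,60),(333,62),(331,139),(230,137)]))
P=rail(d); print(P.min(0),P.max(0))
for a in range(-200,60,40):
    q=P[(P[:,1]>a)&(P[:,1]<a+40)]
    if len(q): print(a,q[:,0].min(),q[:,0].max())
E
```

```text
[ 472.  -168.4   91.5   61.7   10.4] [441.5 -72.8  91.3  63.   -1.1]
[ 660.35173372 -203.15045489] [676.27584155   0.67925588]
-200 660.3517337209078 675.0024849900004
-160 660.5718861461261 675.3484023783556
-120 660.9699343518442 675.6651295999324
-80 661.3993907921633 675.9562118823025
-40 661.6737342626561 676.2758415499147
0 662.066917748817 676.1231474340476
```

View pics/w16.png

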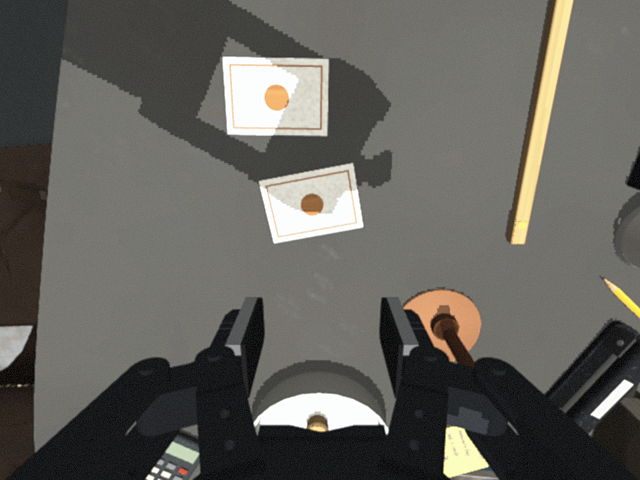

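```bash
python3 -m crank '[[[0.3,-0.15,0,-0.75,0],[0.3,0,2.5,0,-5.3],[0.3,0,3.5,0,-5.3],[0.3,0,4,0,0],[0.3,0,4,0,0],[0.3,0,2,0,0],[0.3,0,0,0,0],[0.3,0,0,0,0]]]'
python3 - <<'E'
from h import *
d=snap('wrist','w17'); p,M,s=tool(); print(p, np.degrees(np.arctan2(M[1,2],M[0,2])))
E
```

```text
time: 28.05
tool_pos: [0.4718, -0.1683, 0.0365]
tool_rot: [0.544, -0.544, 0.451, -0.452]
contact_force: [0.4, -0.3, -0.0]
gripper_width: 0.652
[ 0.47210128 -0.16834165  0.03689079] 10.572633138179228
```

View pics/w17.png

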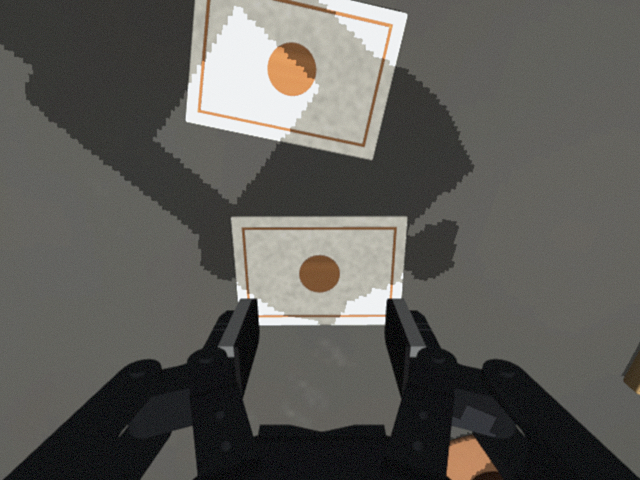

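```bash
python3 - <<'E'
from h import *
d=grab_frame('wrist'); p,M,s=tool()
print(p,ray(d,320,273,.003), quad(d,[(231,217),(407,216),(404,325),(240,325)]))
c=ray(d,320,273,.003)-p; print('rel in tool cm',M.T@c*100)
E
```

```text
[ 0.47210751 -0.16827496  0.03696508] [ 0.46928956 -0.16537753  0.003     ] [ 470.4 -165.4   92.7   63.7   10.5]
rel in tool cm [-0.34272998  3.39538251 -0.23139146]
```

```bash
python3 -m crank '[[[0.3,-0.3,1.5,-0.3,0],[0.3,0,0.9,0,0],[0.3,0,0.2,0,0],[0.3,0,0,0,0]]]'; python3 -m crank '[[[0.3,0,0.2,0,0],[0.3,0,0.2,0,0],[0.3,0,0,0,0]]]'
```

```text
time: 28.65
tool_pos: [0.4672, -0.1649, 0.009]
tool_rot: [-0.544, 0.544, -0.452, 0.452]
contact_force: [-0.4, 0.5, 0.5]
gripper_width: 0.646
time: 29.02
tool_pos: [0.4673, -0.165, 0.0052]
tool_rot: [-0.544, 0.544, -0.452, 0.452]
contact_force: [-1.4, 0.4, -0.3]
gripper_width: 0.649
```

```bash
python3 -m crank '[[[0.3,0,0.2,0,0],[0.3,0,0.1,0,0],[0.3,0,0,0,0]]]'; python3 -m crank '[[[0.3,0,0.1,0,0],[0.3,0,0,0,0]]]';python3 -m crank '[[[0.3,0,0.1,0,0],[0.3,0,0,0,0]]]'
```

```text
time: 29.4
tool_pos: [0.4672, -0.165, 0.0022]
tool_rot: [-0.544, 0.544, -0.452, 0.452]
contact_force: [-1.0, -0.3, 0.5]
gripper_width: 0.653
time: 29.65
tool_pos: [0.4673, -0.165, 0.0013]
tool_rot: [0.544, -0.544, 0.452, -0.452]
contact_force: [0.5, -0.3, -0.0]
gripper_width: 0.649
time: 29.9
tool_pos: [0.4673, -0.165, 0.0002]
tool_rot: [-0.544, 0.544, -0.452, 0.452]
contact_force: [0.1, -1.8, -0.5]
gripper_width: 0.65
```

```bash
python3 -m crank '[[[0.3,0,0.1,0,0],[0.3,0,0,0,0]]]'; python3 -m crank '[[[0.3,0,0.1,0,0],[0.3,0,0,0,0]]]';python3 -m crank '[[[0.3,0,0.1,0,0],[0.3,0,0,0,0]]]'
```

```text
time: 30.15
tool_pos: [0.4673, -0.165, -0.0008]
tool_rot: [-0.544, 0.544, -0.452, 0.452]
contact_force: [-0.7, -0.1, -0.5]
gripper_width: 0.651
time: 30.4
tool_pos: [0.4676, -0.1652, -0.0011]
tool_rot: [-0.544, 0.544, -0.452, 0.452]
contact_force: [-1.4, 1.4, 3.8]
gripper_width: 0.646
time: 30.65
tool_pos: [0.468, -0.1654, -0.0011]
tool_rot: [0.544, -0.544, 0.452, -0.452]
contact_force: [-3.6, 2.3, 12.3]
gripper_width: 0.65
```

```bash
python3 -m crank '[[[0.3,0,0,0,2.8],[0.3,0,0,0,2.8],[0.3,0,0,0,2.8],[0.3,0,0,0,2.7],[0.3,0,0,0,0]]]'
python3 - <<'E'
from h import *
d=snap('wrist','w18'); p,M,s=tool(); print(p, np.degrees(np.arctan2(M[1,2],M[0,2])))
E
```

```text
time: 31.28
tool_pos: [0.4689, -0.1664, -0.001]
tool_rot: [-0.498, 0.498, -0.501, 0.504]
contact_force: [-0.0, -0.9, 6.0]
gripper_width: 0.649
[ 0.46891078 -0.16643568 -0.00103128] -0.4858191251286718
```

View pics/w18.png

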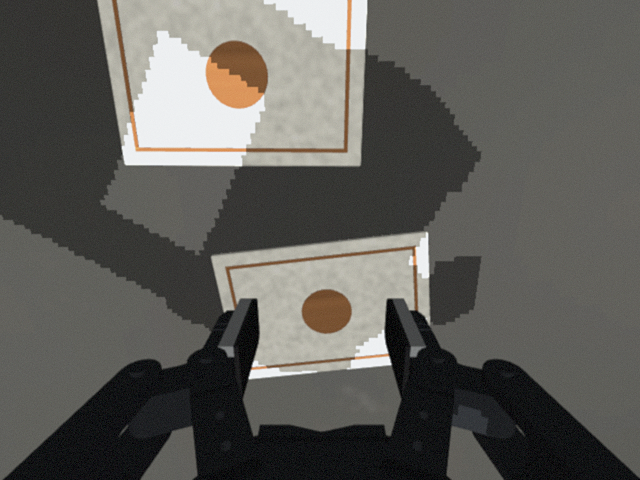

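```bash
python3 -m crank '[[[0.3,0,0.1,0,0],[0.3,0,0.05,0,0],[0.3,0,0,0,0]]]'
python3 -m crank '[[[0.3,0,0,0,1],[0.3,0,0,0,1],[0.3,0,0,0,1],[0.3,0,0,0,1],[0.3,0,0,0,1],[0.3,0,0,0,0],[0.3,0,0,0,0]]]'
python3 - <<'E'
from h import *
d=snap('wrist','w19'); p,M,s=tool(); print(p, np.degrees(np.arctan2(M[1,2],M[0,2])))
E
```

```text
time: 31.7
tool_pos: [0.469, -0.1665, -0.0012]
tool_rot: [-0.498, 0.498, -0.501, 0.503]
contact_force: [-5.1, 0.5, 16.7]
gripper_width: 0.655
time: 32.58
tool_pos: [0.4696, -0.1676, -0.0011]
tool_rot: [-0.475, 0.476, -0.521, 0.525]
contact_force: [-2.4, -4.2, 12.4]
gripper_width: 0.655
[ 0.46965982 -0.16764828 -0.00103774] -5.440235661854881
```

View pics/w19.png

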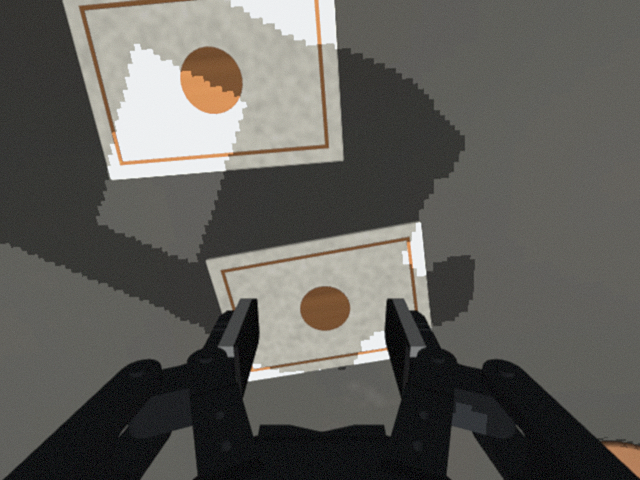

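```bash
python3 - <<'E'
from h import *
d=grab_frame('wrist'); p,M,s=tool()
a=ray(d,208,260,.003);b=ray(d,419,223,.003);c=ray(d,430,297,.003);print(np.degrees(np.arctan2(*(b-a)[1::-1])),np.linalg.norm(b-a),ray(d,325,308,.003))
print(np.degrees(np.arctan2(*(c-b)[1::-1]))+90)
print(s['contact_force'],s['ft_torque'],M[:,1])
cv2.imwrite('pics/w20.png',cv2.resize(cv2.cvtColor(d['frame'],cv2.COLOR_RGB2BGR)[210:400,190:450],None,fx=3,fy=3))
E
```

```text
4.942710863479303 0.08778023540154573 [ 0.47013717 -0.16431917  0.003     ]
7.524472459276026
[-2.70084777 -3.78617126 13.29271259] [-0.55051903  0.83128996  0.16299836] [ 0.00374687 -0.00522628 -0.99997932]
```

View pics/w20.png

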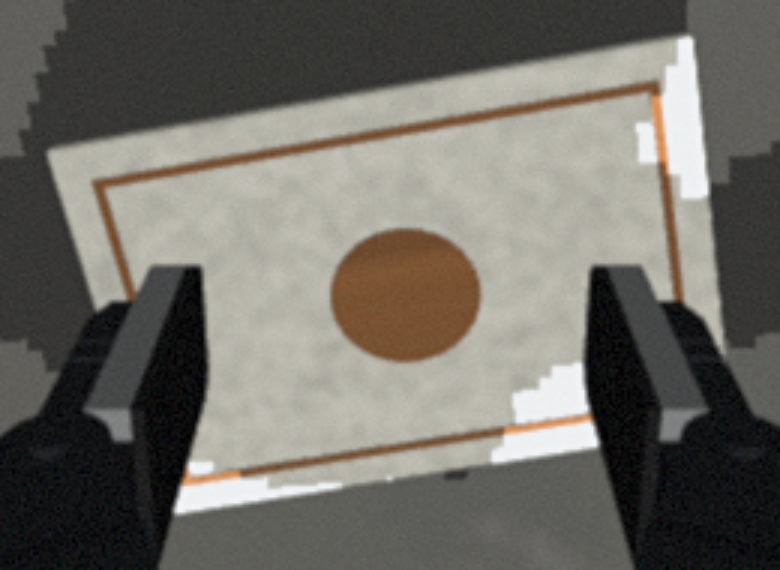

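```bash
python3 -m crank '[[[0.3,0,-0.8,0,0],[0.3,0,0,0,-5.2],[0.3,0,0,0,-5.3],[0.3,0,0,0,0],[0.3,0,0,0,0]]]'
python3 - <<'E'
from h import *
d=snap('wrist','w21'); p,M,s=tool(); print(p, np.degrees(np.arctan2(M[1,2],M[0,2])),M[:,1])
c=[.470,-.1643,.003]-p; print('rel in tool cm',M.T@c*100)
E
```

```text
time: 33.3
tool_pos: [0.4671, -0.1649, 0.0036]
tool_rot: [-0.521, 0.521, -0.478, 0.478]
contact_force: [-0.2, -0.7, 0.1]
gripper_width: 0.648
[ 0.46719609 -0.16493554  0.00364517] 4.929630000434287 [-2.21806677e-04  1.85031350e-04 -9.99999958e-01]
rel in tool cm [-0.03921085  0.06446689  0.28482817]
```

View pics/w21.png

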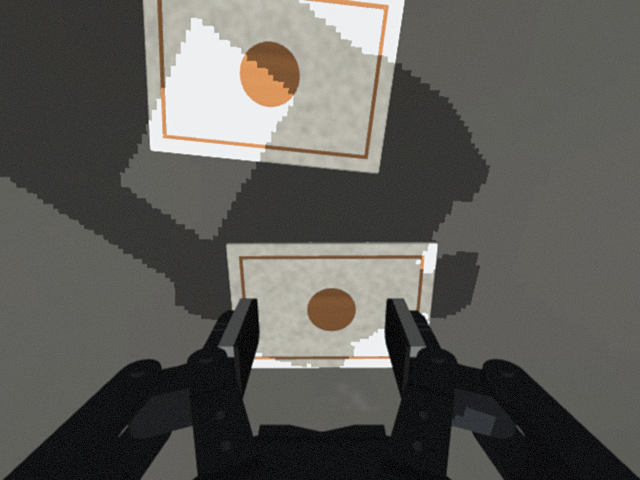

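```bash
python3 -m crank '[[[0.3,0,0.2,0.28,0],[0.3,0,0.2,0,0],[0.3,0,0.15,0,0],[0.3,0,0.1,0,0],[0.3,0,0,0,0]]]'
python3 -m crank '[[[0.3,0,0.05,0,0],[0.3,0,0,0,0]]]'
python3 -c "
from h import *
p,M,s=tool();print(p,M[:,1],s['contact_force'],s['ft_torque'])"
```

```text
time: 33.98
tool_pos: [0.4708, -0.1651, -0.0011]
tool_rot: [0.521, -0.521, 0.478, -0.478]
contact_force: [-3.7, 2.0, 10.6]
gripper_width: 0.653
time: 34.22
tool_pos: [0.4709, -0.1652, -0.0011]
tool_rot: [0.521, -0.521, 0.478, -0.478]
contact_force: [-4.6, 2.4, 14.1]
gripper_width: 0.655
[ 0.47093478 -0.16515495 -0.00112045] [ 1.54129538e-04 -1.28106741e-04 -9.99999980e-01] [-4.57887823  2.35044931 14.11520824] [0.45963983 0.86105678 0.02524054]
```

```bash
python3 -m crank '[[[0.3,0,0,0,0.9],[0.3,0,0,0,0.9],[0.3,0,0,0,0.9],[0.3,0,0,0,0.9],[0.3,0,0,0,0.9],[0.3,0,0,0,0.9],[0.3,0,0,0,0]]]'
python3 -c "
from h import *
d=snap('wrist','w22')
p,M,s=tool();print(p,M[:,1],s['contact_force'],s['ft_torque'],np.degrees(np.arctan2(M[1,2],M[0,2])))"
```

```text
time: 35.1
tool_pos: [0.4719, -0.1666, -0.0011]
tool_rot: [-0.498, 0.499, -0.5, 0.503]
contact_force: [-1.2, -3.1, 8.4]
gripper_width: 0.652
[ 0.47184306 -0.16657597 -0.00105722] [ 0.0028239  -0.00353608 -0.99998976] [-0.57449776 -1.38159983  7.6472666 ] [-0.40694647  0.40907208  0.05647324] -0.3736100066169513
```

View pics/w22.png

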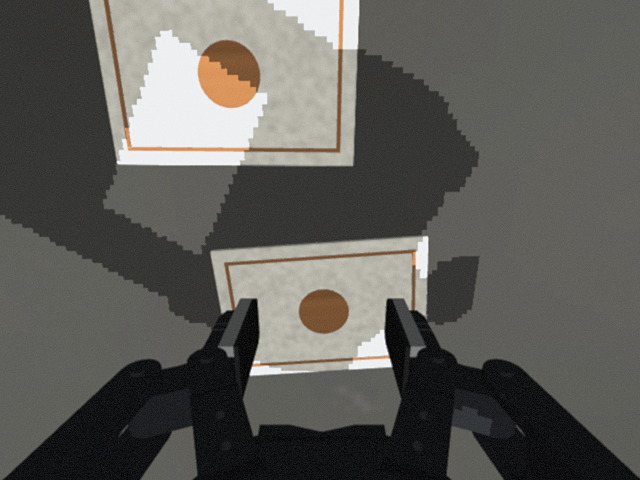

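```bash
python3 -m crank '[[[0.3,0,0.1,0.2,0],[0.3,-0.1,0,0.6,0],[0.3,-0.1,0,0.8,0],[0.3,-0.1,0,0.8,0],[0.3,-0.1,0,0.8,0],[0.3,-0.1,0,0.8,0],[0.3,0,0,0,0]]]'
python3 -c "
from h import *
d=snap('wrist','w23')
p,M,s=tool();print(p,M[:,1],s['contact_force'],s['ft_torque'],np.degrees(np.arctan2(M[1,2],M[0,2])))"
```

```text
time: 36.02
tool_pos: [0.5126, -0.1616, -0.0011]
tool_rot: [-0.498, 0.498, -0.5, 0.503]
contact_force: [-1.9, 0.2, 12.5]
gripper_width: 0.649
[ 0.51257798 -0.16154561 -0.00106995] [ 0.00342132 -0.00267556 -0.99999057] [-1.8109465  -0.02859226 13.00403801] [-0.03529217  0.67399951  0.01225479] -0.38730490792870265
```

View pics/w23.png

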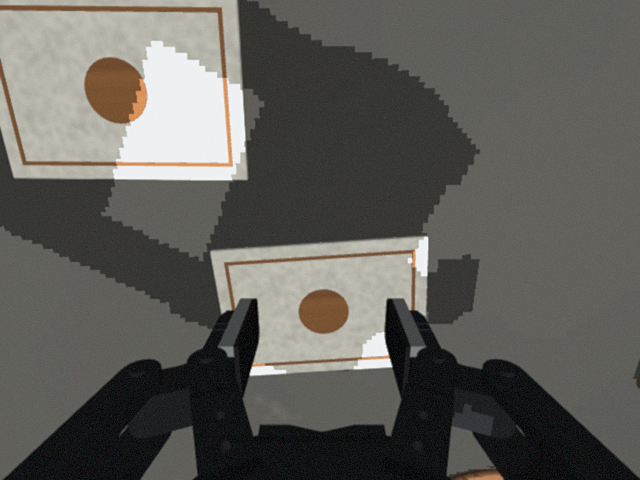

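```bash
python3 - <<'E'
from h import *
d=grab_frame('wrist')
a=ray(d,211,250,.003);b=ray(d,428,236,.003);print(np.degrees(np.arctan2(*(b-a)[1::-1])),np.linalg.norm(b-a),ray(d,324,311,.003))
E
python3 -m crank '[[[0.3,-0.15,0,0.8,0],[0.3,-0.15,0,1,0],[0.3,-0.15,0,1,0],[0.3,-0.15,0,1,0],[0.3,-0.15,0,1,0],[0.3,-0.15,0,1,0],[0.3,-0.15,0,1,0],[0.3,0,0,0,0]]]'
python3 - <<'E'
from h import *
p,M,s=tool(); print(p,s['contact_force'])
d=snap('wrist','w24')
E
```

```text
3.410986337128056 0.08902598387847747 [ 0.51226979 -0.15957997  0.003     ]
time: 37.12
tool_pos: [0.5809, -0.1513, -0.001]
tool_rot: [-0.499, 0.498, -0.5, 0.503]
contact_force: [0.3, -0.6, 12.7]
gripper_width: 0.652
[ 0.58092522 -0.15126037 -0.00102596] [ 0.25286454 -0.59379869 12.66162562]
```

View pics/w24.png

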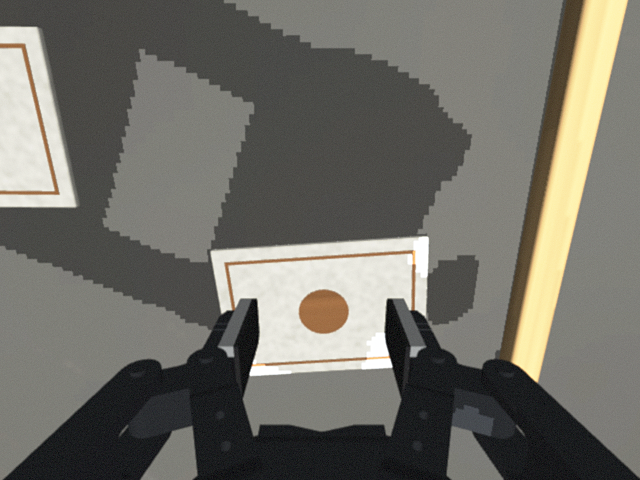

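```bash
python3 -m crank '[[[0.3,0,-1,0,0],[0,0,0,-0.8,-3.8],[0,0,0,0,0],[0,0,0,0,0],[0,0,0,0,0]]]'
python3 - <<'E'
from h import *
p,M,s=tool(); print(p,s['contact_force'],np.degrees(np.arctan2(M[1,2],M[0,2])))
d=snap('wrist','w25')
E
```

```text
time: 37.8
tool_pos: [0.5703, -0.15, 0.0056]
tool_rot: [-0.514, 0.514, -0.485, 0.485]
contact_force: [-0.1, 0.3, -0.5]
gripper_width: 0.498
[ 0.57027085 -0.14998377  0.00563953] [-0.14880318  0.25827911 -0.54050828] 3.3609745764853867
```

View pics/w25.png

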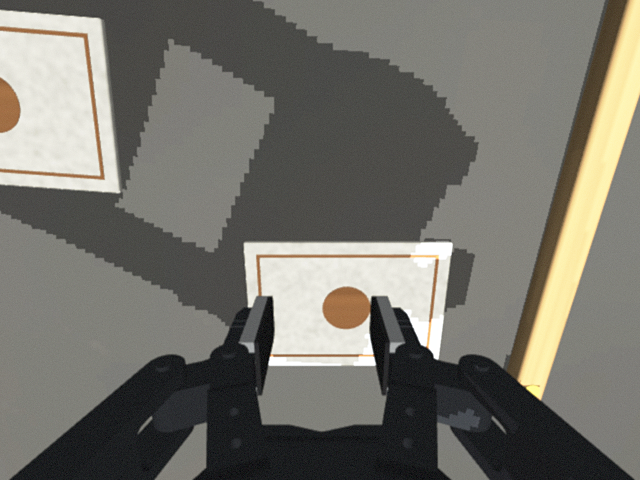

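```bash
python3 -m crank '[[[0,0,0.2,0,0],[0,0,0.1,0,0],[0,0,0,0,0]]]';python3 -m crank '[[[0,0,0.1,0,0],[0,0,0,0,0]]]';python3 -m crank '[[[0,0,0.1,0,0],[0,0,0,0,0]]]'
```

```text
time: 38.22
tool_pos: [0.5701, -0.15, 0.0026]
tool_rot: [-0.514, 0.515, -0.485, 0.485]
contact_force: [-0.5, -0.8, 0.5]
gripper_width: 0.5
time: 38.48
tool_pos: [0.5702, -0.15, 0.0017]
tool_rot: [-0.515, 0.515, -0.485, 0.485]
contact_force: [-0.2, -0.6, -0.2]
gripper_width: 0.5
time: 38.72
tool_pos: [0.5704, -0.1501, 0.0012]
tool_rot: [0.515, -0.515, 0.485, -0.485]
contact_force: [-0.5, 0.8, 2.7]
gripper_width: 0.5
```

```bash
python3 -m crank '[[[0,0,0.12,0,0],[0,0,0,0.3,0.6],[0,0,0,0.5,0.8],[0,0,0,0.5,0.8],[0,0,0,0.5,0.8],[0,0,0,0.5,0.8],[0,0,0,0.2,0],[0,0,0,0,0]]]'
python3 - <<'E'
from h import *
p,M,s=tool(); print(p,s['contact_force'],np.degrees(np.arctan2(M[1,2],M[0,2])))
d=snap('wrist','w26')
E
```

```text
time: 39.72
tool_pos: [0.5962, -0.1498, 0.0012]
tool_rot: [-0.498, 0.498, -0.501, 0.502]
contact_force: [-2.1, 0.0, 7.1]
gripper_width: 0.5
[ 0.59615078 -0.14984458  0.0011625 ] [-2.13473407  0.03377853  7.05619498] -0.3989493438068487
```

View pics/w26.png

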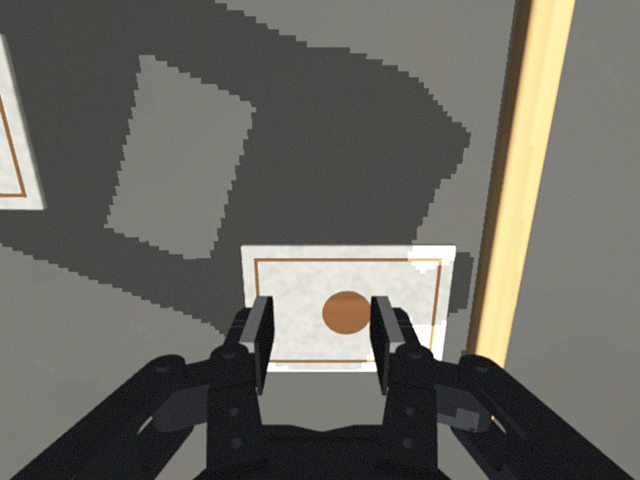

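```bash
python3 -m crank '[[[0,0,0.05,0.2,0],[0,0,0,0.3,0],[0,0,0,0.2,0],[0,0,0,0.2,0],[0,0,0,0,0]]]';python3 -m crank '[[[0,0,0,0.2,0],[0,0,0,0.1,0],[0,0,0,0,0]]]'
python3 - <<'E'
from h import *
p,M,s=tool(); print(p,s['contact_force'],np.degrees(np.arctan2(M[1,2],M[0,2])))
d=snap('wrist','w27')
E
```

```text
time: 40.4
tool_pos: [0.6052, -0.1501, 0.0011]
tool_rot: [-0.498, 0.498, -0.501, 0.502]
contact_force: [-3.3, -0.6, 9.6]
gripper_width: 0.501
time: 40.78
tool_pos: [0.6073, -0.1501, 0.0012]
tool_rot: [-0.498, 0.499, -0.502, 0.502]
contact_force: [-7.7, 0.2, 12.3]
gripper_width: 0.504
[ 0.60733959 -0.15008211  0.00116035] [-7.71623462  0.20139046 12.31807856] -0.3948676112966814
```

View pics/w27.png

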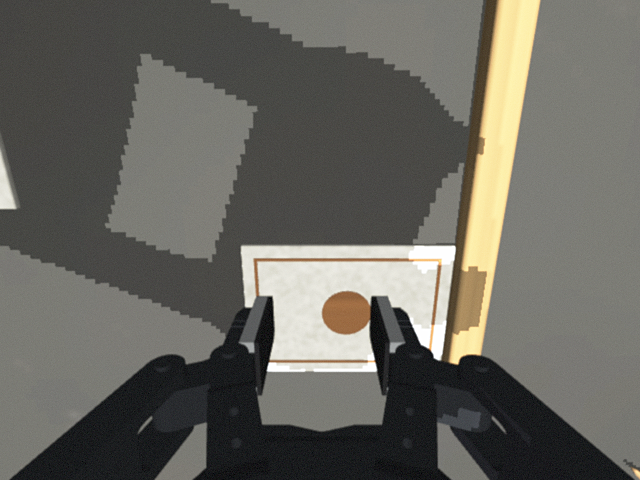

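```bash
python3 -m crank '[[[0,0,0,0.1,0],[0,0,0,0,0],[0,0,0,0,0]]]'
python3 -m crank '[[[0,0,-0.3,0,0],[0,0,-1,0,0],[0,0,-3,0,0],[0,0,-4,0,0],[0,0,-5,0,0],[0.2,0,0,-3,0],[0.2,0,0,-3,0],[0.2,0,0,0,0]]]'
python3 - <<'E'
from h import *
d=snap('wrist','w28');d=grab_frame('wrist'); p,M,s=tool(); print(p,s['contact_force'],np.degrees(np.arctan2(M[1,2],M[0,2])))
E
```

```text
time: 41.2
tool_pos: [0.6075, -0.1501, 0.0011]
tool_rot: [0.497, -0.499, 0.502, -0.501]
contact_force: [-10.1, 0.4, 14.7]
gripper_width: 0.502
time: 42.2
tool_pos: [0.5469, -0.1487, 0.132]
tool_rot: [0.498, -0.498, 0.502, -0.502]
contact_force: [0.0, -0.6, 0.6]
gripper_width: 0.602
[ 0.54858565 -0.14900729  0.13244657] [-0.23835563  0.08547612 -0.01613164] -0.41841961147410006
```

View pics/w28.png

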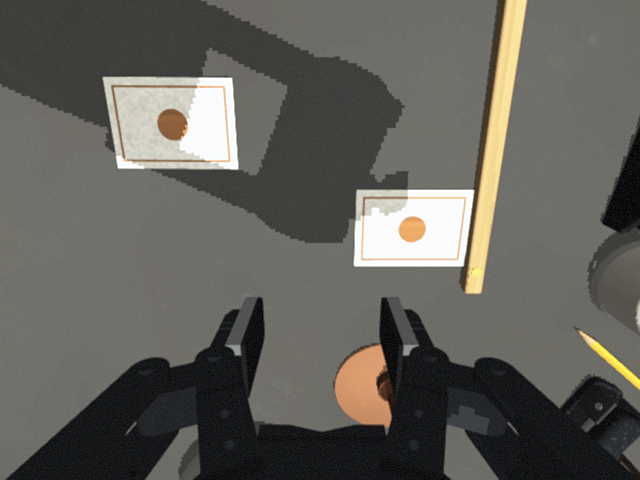

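```bash
python3 - <<'E'
from h import *
d=snap('wrist','w29'); p,M,s=tool(); 
hs=cv2.cvtColor(d['frame'],cv2.COLOR_RGB2HSV); m=cv2.inRange(hs,(5,100,50),(28,255,255))
for k in blobs(m,200,2500):
    c=k[:,0].mean(0); print(c,ray(d,*c,.003),M.T@(ray(d,*c,.003)-p)*100)
E
```

```text
[614.05429864 363.05429864] [ 0.81149964 -0.27955995  0.003     ] [12.85995636 12.9731898  26.34184983]
[409.28169014 228.53521127] [ 0.61682685 -0.15046593  0.003     ] [ 0.08979116 12.9519593   6.78296353]
[169.59756098 123.54878049] [ 0.43817871 -0.06976403  0.003     ] [ -7.85271961  12.93327586 -11.13897114]
```

View pics/w29.png

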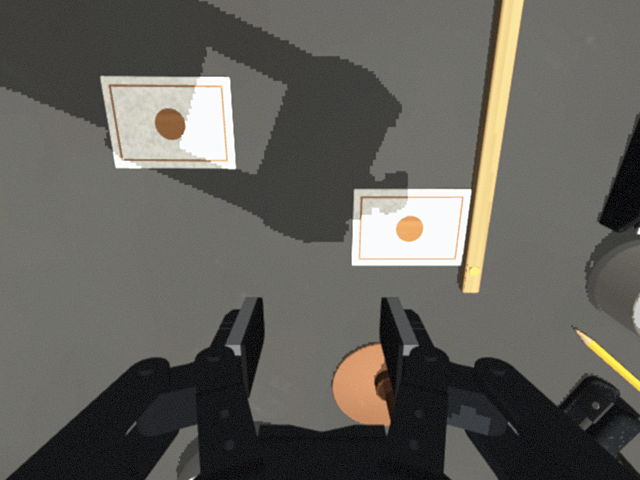

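```bash
python3 -m crank '[[[0,-2.6,0,-3.9,0],[0,-2.6,0,-4,0],[0,-2.65,0,-4,0],[0,0,3,0,0],[0,0,4,0,0],[0,0,4,0,0],[0,0,1.3,0,0],[0,0,0,0,0]]]'
python3 - <<'E'
from h import *
d=snap('wrist','w30'); p,M,s=tool();print(p) 
hs=cv2.cvtColor(d['frame'],cv2.COLOR_RGB2HSV); m=cv2.inRange(hs,(5,100,50),(28,255,255))
for k in blobs(m,200,5500):
    c=k[:,0].mean(0); print(c,ray(d,*c,.003),M.T@(ray(d,*c,.003)-p)*100)
E
```

```text
time: 43.35
tool_pos: [0.4299, -0.0695, 0.0089]
tool_rot: [0.498, -0.498, 0.502, -0.501]
contact_force: [-0.4, -0.9, 0.2]
gripper_width: 0.501
[ 0.43083425 -0.06988815  0.01002733]
[342.94166667 304.53333333] [ 0.43846102 -0.0699434   0.003     ] [-5.05911532e-05  7.03507744e-01  7.61982520e-01]
[356.96260163 270.21788618] [ 0.44458318 -0.05261437  0.003     ] [-1.73720871  0.70356877  1.3620189 ]
```

View pics/w30.png

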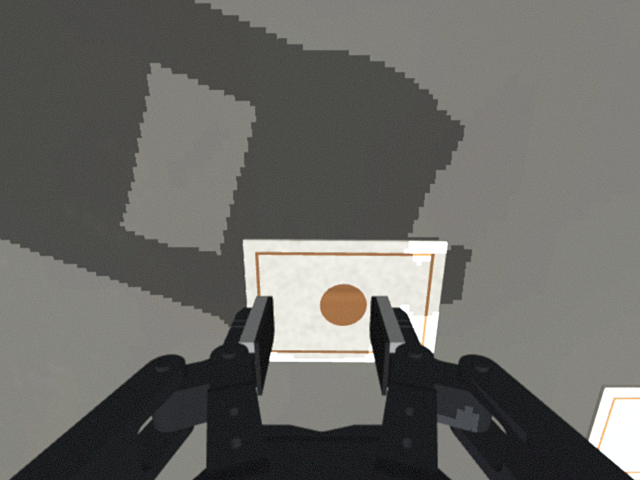

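Card 1 is square to the tool and the fingers are well placed on it. I'll lower to contact.

```bash
python3 -m crank '[[[0,0,0.3,0,0],[0,0,0.3,0,0],[0,0,0.1,0,0],[0,0,0,0,0],[0,0,0,0,0]]]';python3 -m crank '[[[0,0,0.1,0,0],[0,0,0,0,0]]]'
```

```text
time: 44.02
tool_pos: [0.4298, -0.0696, 0.0022]
tool_rot: [-0.498, 0.498, -0.502, 0.502]
contact_force: [-0.9, 0.1, -0.2]
gripper_width: 0.5
time: 44.28
tool_pos: [0.4299, -0.0697, 0.0012]
tool_rot: [-0.498, 0.498, -0.502, 0.502]
contact_force: [-0.7, 0.4, 0.7]
gripper_width: 0.505
```

```bash
python3 -m crank '[[[0,0,0.1,0,0],[0,0,0,0,0]]]'
```

```text
time: 44.52
tool_pos: [0.4302, -0.0698, 0.0011]
tool_rot: [0.498, -0.498, 0.502, -0.502]
contact_force: [-1.8, 0.6, 7.3]
gripper_width: 0.502
```

```bash
python3 -m crank '[[[0,0,0.07,0.2,0],[0,0.1,0,0.6,0],[0,0.1,0,0.8,0],[0,0.1,0,1,0],[0,0.1,0,1,0],[0,0.1,0,1,0],[0,0.1,0,1,0],[0,0.1,0,1,0]]]'; python3 -m crank '[[[0,0.1,0,1,0],[0,0,0,1,0],[0,0,0,1,0],[0,0,0,1,0],[0,0,0,1,0],[0,0,0,1,0],[0,0,0,0.6,0],[0,0,0,0,0]]]'
python3 - <<'E'
from h import *
d=snap('wrist','w31'); p,M,s=tool();print(p) 
E
```

```text
time: 45.52
tool_pos: [0.4967, -0.0775, 0.0011]
tool_rot: [-0.498, 0.498, -0.502, 0.502]
contact_force: [-4.8, 0.7, 11.3]
gripper_width: 0.5
time: 46.52
tool_pos: [0.5635, -0.079, 0.0012]
tool_rot: [-0.499, 0.498, -0.501, 0.503]
contact_force: [-0.6, 0.4, 6.4]
gripper_width: 0.498
[ 0.56347801 -0.07906878  0.00119345]
```

View pics/w31.png

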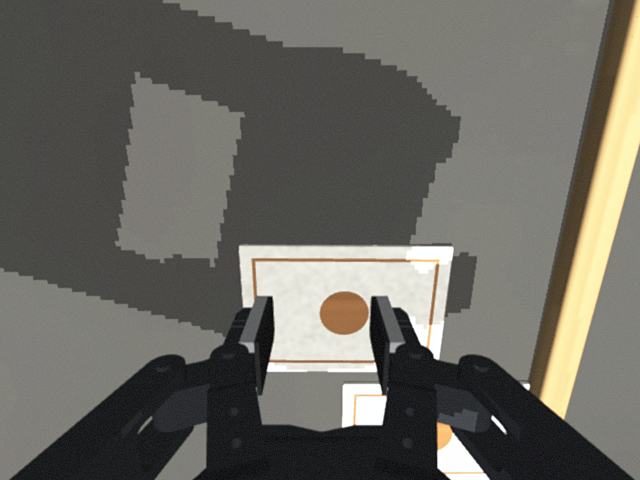

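```bash
python3 -m crank '[[[0,0,0.05,0.4,0],[0,0,0,0.8,0],[0,0,0,0.8,0],[0,0,0,0.8,0],[0,0,0,0.7,0],[0,0,0,0.3,0],[0,0,0,0,0]]]'; python3 -m crank '[[[0,0,0,0.2,0],[0,0,0,0.2,0],[0,0,0,0.2,0],[0,0,0,0.1,0],[0,0,0,0,0]]]'
```

```text
time: 47.45
tool_pos: [0.6012, -0.0794, 0.0012]
tool_rot: [-0.498, 0.498, -0.501, 0.502]
contact_force: [-1.6, 0.2, 10.3]
gripper_width: 0.499
time: 48.08
tool_pos: [0.6077, -0.0794, 0.0011]
tool_rot: [-0.498, 0.498, -0.501, 0.502]
contact_force: [-4.8, 0.9, 10.7]
gripper_width: 0.498
```

```bash
python3 - <<'E'
from h import *
d=snap('wrist','w32'); p,M,s=tool();print(p,s['contact_force']) 
E
```

```text
[ 0.60767027 -0.07938053  0.00112877] [-4.66529109 -0.24207516 10.95086396]
```

View pics/w32.png

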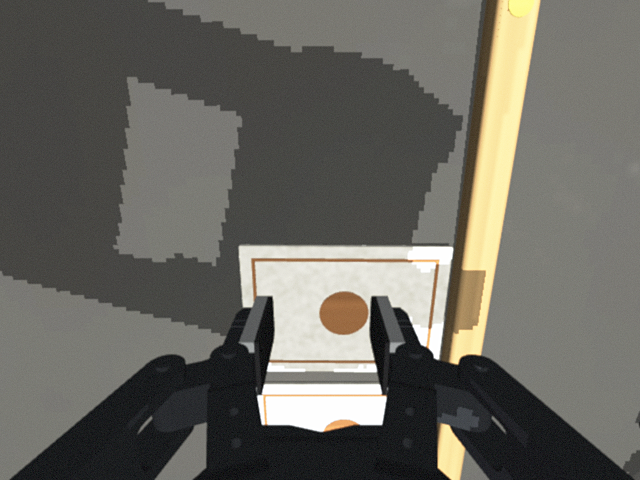

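```bash
python3 -m crank '[[[0,0,0,0.1,0],[0,0,0,0.1,0],[0,0,0,0,0],[0,0,0,0,0]]]'
```

```text
time: 48.62
tool_pos: [0.6089, -0.0794, 0.0011]
tool_rot: [0.498, -0.499, 0.502, -0.502]
contact_force: [-6.8, -0.1, 13.9]
gripper_width: 0.5
```

```bash
python3 -m crank '[[[0,0,0,0.1,0],[0,0,0,0.1,0],[0,0,0,0,0],[0,0,0,0,0]]]'
```

```text
time: 49.12
tool_pos: [0.6093, -0.0794, 0.0011]
tool_rot: [0.497, -0.5, 0.503, -0.5]
contact_force: [-13.3, -0.4, 18.6]
gripper_width: 0.499
```

```bash
python3 -m crank '[[[0,0,-0.3,0,0],[0,0,-1,0,0],[0,0,-3,0,0],[0,0,-4,0,0],[0,0,-5,0,0],[0.2,0,-3,-3,0],[0.2,0,0,-3,0],[0.2,0,0,0,0]]]'
python3 - <<'E'
from h import *
d=snap('wrist','w33'); p,M,s=tool();print(p,s['contact_force']) 
E
python3 -m crank '[[[0.2,-4,0,-2,0],[0.2,-5,0,-3,0],[0.2,-5,0,-3,0],[0.2,-5,0,-2,0],[0.2,-5,0,0,0],[0.2,-5,0,0,0],[0.2,-5,0,0,0],[0.2,0,0,0,0]]]'
python3 - <<'E'
from h import *
t=snap('top','t33');snap('side','s33')
im=cv2.cvtColor(t['frame'],cv2.COLOR_RGB2BGR); cv2.imwrite('pics/t33c.png',cv2.resize(im[150:310,200:480],None,fx=2.8,fy=2.8,interpolation=cv2.INTER_CUBIC))
for c in cards(t): print(c)
E
```

```text
time: 50.12
tool_pos: [0.5497, -0.0783, 0.1623]
tool_rot: [-0.498, 0.498, -0.502, 0.502]
contact_force: [1.5, 0.0, -0.9]
gripper_width: 0.601
[ 0.55046014 -0.07838541  0.16211322] [-0.17801372 -0.26539312 -0.43563222]
time: 51.18
tool_pos: [0.4532, 0.2653, 0.1616]
tool_rot: [0.499, -0.499, 0.501, -0.5]
contact_force: [-0.3, -0.6, 0.0]
gripper_width: 0.603
(17.8, -842.0, 70, 53, -27.6, (np.int64(626), np.int64(467)))
(232.3, -19.9, 87, 51, -80.2, (np.int64(245), np.int64(370)))
(514.1, 169.8, 79, 74, 52.9, (np.int64(164), np.int64(243)))
(567.3, 129.2, 79, 50, 52.9, (np.int64(183), np.int64(220)))
(616.4, -148.9, 90, 64, -0.4, (np.int64(305), np.int64(199)))
(616.5, -79.6, 90, 65, -0.1, (np.int64(275), np.int64(199)))
(645.3, -462.3, 76, 76, 21.3, (np.int64(440), np.int64(187)))
(821.9, -197.4, 68, 67, 11.0, (np.int64(323), np.int64(113)))
(929.4, -102.1, 219, 28, -87.5, (np.int64(285), np.int64(72)))
(965.2, -563.1, 220, 36, -89.8, (np.int64(476), np.int64(58)))
(969.9, -57.7, 171, 64, -89.8, (np.int64(268), np.int64(53)))
```

View pics/w33.png

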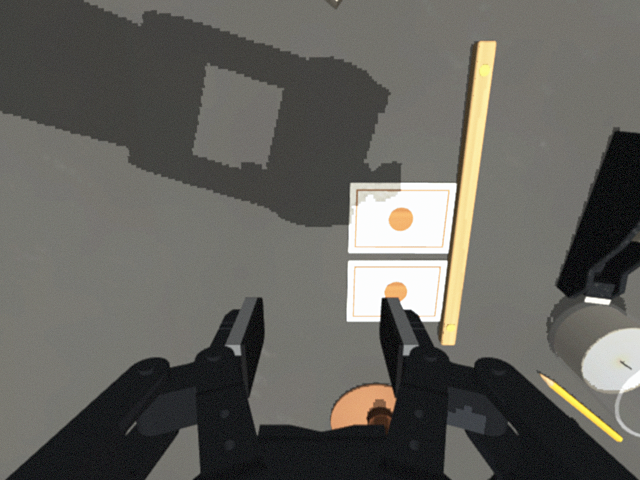

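View pics/t33c.png

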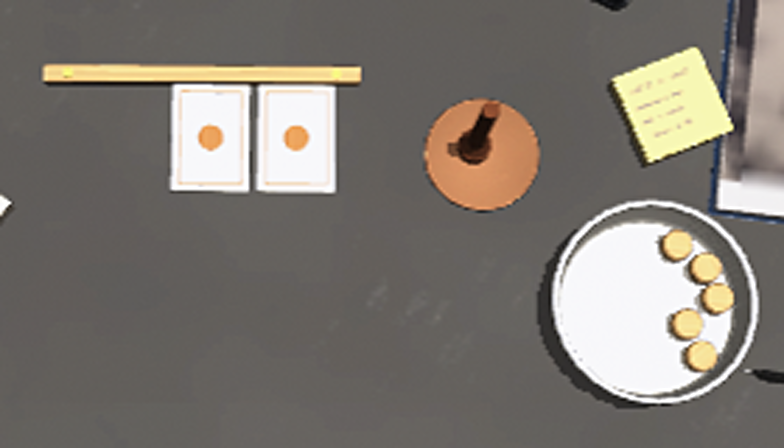

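View pics/s33.png

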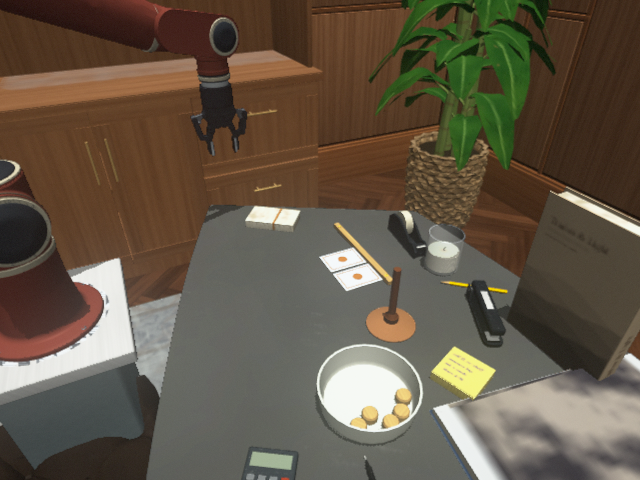

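```bash
python3 -c "
import cv2
a=cv2.imread('pics/w33.png')[170:335,400:490];b=cv2.imread('pics/t33.png')[168:226,250:340]
cv2.imwrite('pics/z33.png',cv2.hconcat([cv2.resize(a,(320,587),interpolation=cv2.INTER_CUBIC),cv2.copyMakeBorder(cv2.resize(b,(450,290),interpolation=cv2.INTER_CUBIC),0,297,0,0,cv2.BORDER_CONSTANT)]))"
```

```text
(no output)
```

View pics/z33.png

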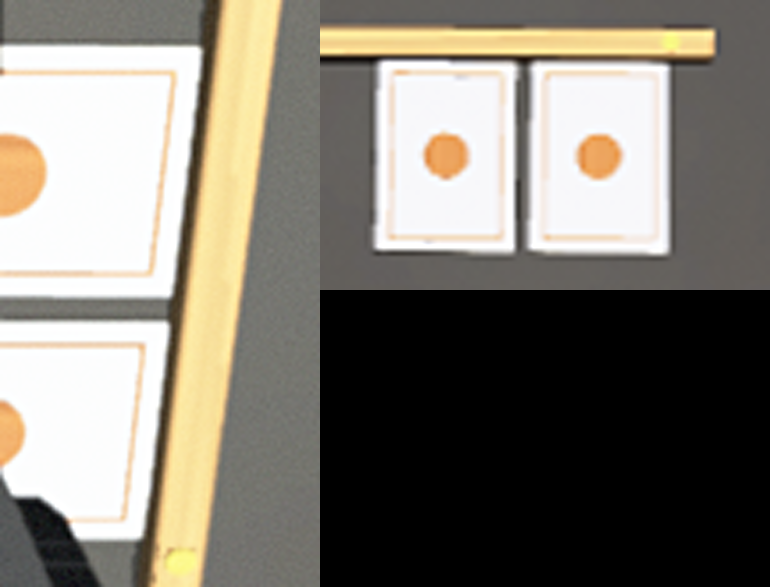

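Both cards sit flush and square against the rail with a small gap between them, and everything else is in place. Handing in.

```bash
python3 -c "
from plant import *
print(job_done())"
```

```text
the job is handed in; nothing more can be done
None
```

The prize draw is set up, and I handed the job in at about 51 s of the 210 s allowed; no verdict is reported.

- **Tokens:** There was one loose token. I dropped it in the bowl, and all five tokens were still there in the last top and side views.
- **Stir:** I made 2¼ clockwise rounds at a 40 mm radius, with the foot about 2–5 mm above the bowl floor.
- **Stick:** It leaned about 3° in the grip while stirring. It settled upright on the coaster when I released it, and it stands there in the last views.
- **Cards:** There were two cards, and both now lie against the rail's front. Their centres measure x = 616.4 and 616.5 mm. They are within about 0.5° of square and about 6–8 mm apart. The first two tries at turning the angled card slipped under the fingertips. I squared it by twisting while sliding.
- **Last checks:** None failed. One token in the bowl moved about 35 mm on its own while I was working on the cards, probably the expected knock, but it stayed in the bowl. I saw no change in the other things on the desk.

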